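Prop the printing screen open

TASK

Pick up the T-shaped wooden prop that lies flat on the bench and push it against the fixed aluminium rail, so that it swings upright between your fingers. Stand it foot down in the middle of the rubber pad on the printing press and let go of it, then pull the raised screen down until its front bar rests on the still upright prop. Do not let the screen drop towards the board, and leave the ink jar, the tub, the squeegee and the plain stick where they are.

Things in the scene. Friction and masses are not known exactly. Their poses are not given: they have to be found in the camera images.
- prop: T-shaped brown wooden prop, 110 long, about 0.09 kg, lying flat. x runs from foot to head, z up as it lies. Shaft 22 wide (y); the foot is a cross-piece 60 wide (y) and 18 long (x) at the -x end; all 28 thick (z). Origin: centre of its lying underside, midway along (55 from sole and head). Stood on its foot, its x axis points up.
- prop_foot (a point): centre of the prop's sole (the flat 60 x 28 end face at the foot), 14 above its lying underside
- prop_head (a point): centre of the prop's head (the other, 22 x 28 end face)
- rail: fixed aluminium rail: flat bar 210 long (y), 24 deep (x), 12 thick on two end legs, 182 clear between them. Origin on the bench under the bar's middle; x points across it, away from the robot. Underside of the bar 75, top 87 above the bench; near edge at x = -12. Open below: one end of the held prop can go under it and be levered. The prop starts on the near (-x) side.
- press: fixed plywood printing board 360 (x) x 260 (y) x 18 thick with a hinged screen. x points from the pad to the hinge, away from the robot. Origin on the bench under the board; the board spans x -230 to 130 and y -130 to 130.
- pad (a point): centre of the top of the black rubber pad, 70 x 70 mm, 20 above the bench, at x = -170 on the press, y = 0; the lowered front bar comes down above it
- screen: hinged screen: aluminium frame of 25 mm square tube, 250 wide (y), 302 long, with a mesh. Origin: middle of the hinge axis (along the press's y, 34 above the bench, x = 100 on the press). x points along the frame from front bar to hinge, z out of the upper face. Its angle is the tilt of z from vertical: 0 flat on the board; starts with the front raised, at 0.95 to 1.2 rad.
- front_bar (a point): centre of the screen's front tube (25 x 25 x 250 along y), 290 from the hinge. Raised, its upper face looks away from the robot: pull it from there, towards the robot and down. The stiff hinge holds the screen above about 0.85 rad (1 to 6 N on this bar moves it slowly); below that it sinks slowly by itself. On the prop it rests at about 0.4 rad.
- jar: closed ink jar, 64 across, 85 tall, origin at the centre of its base; to be left alone
- tub: open white plastic tub, 68 across, 70 tall, origin at the centre of its base; to be left alone
- squeegee: wooden squeegee with a dark rubber blade, lying flat beyond the rail, 200 long (y), 64 (x), 26 high; origin on its underside; to be left alone
- stick: plain straight wooden stick without a foot, 110 (x) x 22 x 22, lying on the bench, origin at the centre of its underside; to be left alone
Mind the look-alikes: they are no part of the job. Several things have the shape of the prop; the one meant has the colours described above.

How it is judged:
On the way, in this order (a step that is already met when the one before it is completed fails the run):
1. the prop, held in the fingers, is pressed against the rail while it is partly swung up (30 to 60 degrees from lying, head up) (contact force between prop and rail above 0.5 N and contact force between the fingers and prop above 1 N and angle between prop's own x axis and vertical between 0.52 and 1.05 rad), for 0.1 s.
2. the prop stands upright, foot down on the pad, let go, with the screen still raised (angle between prop's own x axis and vertical below 0.09 rad and distance between prop_foot and pad below 0.022 m and contact force between the fingers and prop below 0.01 N and linear speed of prop below 0.02 m/s and angle between screen's own z axis and vertical above 0.75 rad), for 0.2 s.
At the end, for the whole second after the job is handed in: The prop stands upright within 0.09 rad, head up, its sole's centre within 25 mm of the pad's centre; the screen's front bar rests on it, the screen at 0.3 to 0.56 rad; both are at rest (angle between prop's own x axis and vertical below 0.09 rad and distance between prop_foot and pad below 0.025 m and contact force between prop and screen above 0.1 N and angle between screen's own z axis and vertical between 0.3 and 0.56 rad and angular speed of screen below 0.02 rad/s and linear speed of prop below 0.02 m/s); the robot touches nothing.
It fails at once if the ink jar is moved more than 30 mm (distance of jar from where it was at the start of the episode above 0.03 m).
It fails at once if the tub is moved more than 30 mm (distance of tub from where it was at the start of the episode above 0.03 m).
It fails at once if the squeegee is moved more than 30 mm (distance of squeegee from where it was at the start of the episode above 0.03 m).
It fails at once if the plain stick is moved more than 30 mm (distance of stick from where it was at the start of the episode above 0.03 m).
It fails at once if the screen comes down below 0.25 rad (angle between screen's own z axis and vertical below 0.25 rad).
It also fails if it takes over 72 s, if anything falls off the work surface, if the arm or the gripper's body presses on something with over 40 N, if the wrist force passes 120 N, or if a joint passes its speed limit or range.

ROBOT

A 6-joint arm with a two-finger parallel gripper is mounted at the origin on the work surface. World frame = base frame: x ahead of the robot, y to its left, z up, the work surface at z = 0. Lengths are in m, angles in rad, forces in N, time in s.
With the tool pointing down it reaches from about 0.4 to 0.825 m from the base axis. Payload 7 kg.
Tool frame: the origin (TCP) lies between the finger pads; the fingertips stand 22 mm ahead of it and the grasp point (between the pads) lies 3 mm ahead of it; z points along the fingers, y is the direction in which the jaws open and shut (so a half turn about z gives the same grasp; the last joint's range is limited). The gripper opens to 88 mm and grips with 3 to 60 N. Pads are 19 mm wide; open, the fingers measure 130 mm over their backs; the gripper's body (78 mm by 193 mm) begins 47 mm behind the grasp point.
Start: joints at [1.629, 0.359, 0.012, 0, -1.224, -0.288], TCP at [0.154, 0.657, 0.249] pointing down, gripper open.
Joint ranges: [-3.07, 3.07], [-1.43, 2.12], [-1.02, 1.25], [-3.03, 1.67], [-3.05, -0], [-3.03, 3.03]. Speed limits (rad/s): [2.39, 2.39, 3.01, 3.14, 3.14, 3.14].

INTERFACE

Orientations are given as [roll, pitch, yaw] about the fixed x, y, z axes, in that order (R = Rz(yaw) Ry(pitch) Rx(roll)).
In Python, from station import * gives the robot as it stands. The module is installed in compiled form; this text tells all that it offers.
- The arm moves only by the tool move_arm, never from a script. Its argument "rows" is a list of rows, each an object with "delta_rot": the turn, a rotation vector about the world's x, y, z in degrees, a list of three; "delta_pos": the shift along the world's x, y, z in cm, a list of three; "hand": the finger opening in cm, from 0 to 8.76. A call has exactly 10 rows; each row shifts and turns the commanded pose from where the row before left it; what a row does not reach is not made up. A row lasts 1/10 s, in which the tool goes at most 50 mm and 8.59 degrees, less where a joint would pass 70% of its speed; a pose out of reach is approached as far as the arm can. A call is refused whole if a number of a shift passes 5 or a number of a turn 8.59, either way. A call with a gripper value outside its range is refused whole. The fingers move at their own pace and stop on an object; "force" is the grip in N (left out, the last holds). Time passes only in rows, so rows that do not move let the fingers close, or fill a call up. It gives the time, the measured TCP pose, the force and the opening at its end, in the units of the state.
- get_state(): the state, without advancing time (a new reading comes with each control period).
- grab_frame(name): name is "scene" or "side" or "wrist"; returns the picture (384x512x3 uint8, blue, green, red); there is no depth.
- camera_info(name): a dict with "camera_matrix" (3x3 intrinsics, pixels), "world_from_camera" (4x4, takes a point from camera to world coordinates); the wrist camera has in their place "T_tool_cam" (4x4, takes a point from camera to tool coordinates, whose origin is the TCP and whose axes are the flange's). Camera axes: x right, y down, z forward; pixel columns grow to the right and rows downward; lengths in m; the calibration is good to about 2 mm. The wrist camera is an equidistant fisheye: a pixel r from the principal point sees the ray r / f radians off the axis. A picture is of the moment at which its call begins: read the wrist's pose just before it. camera_info takes no time and is no camera call.
- job_done(): hands the job in, once; it reports no verdict.
The state is a dict: "t": time; "q": joint angles; "qd": joint speeds; "joint_efforts": joint torques, N m; "eef_pos": TCP position; "ee_rot": TCP orientation; "force": force on the tool from outside, world axes, zero at the start; "moment": the same for the moment, N m; "width": finger opening in m.
Only numpy, scipy, OpenCV 4.12 (cv2) and the standard library are available. Lean on these libraries where they do the work, as an engineer would, in place of code of your own. Each camera call takes 0.05 s, during which the arm holds its last target.

## Working session

There is one attempt and no reset: what is moved stays moved. The work goes in short steps, Python scripts to look and compute and a tool call to move; the robot and the scene stay as the last step left them, time stands still between calls to the robot, and variables do not carry over. Pictures are saved under pics/ and viewed, and the job is handed in when it is done.

Besides the shell and the picture viewer there is one more tool, called after "Request:" as name(argument=value, ...) on one line, values as JSON. move_arm: Moves the arm, as the interface text tells. Its arguments: {"type":"object","properties":{"rows":{"type":"array"},"force":{"type":"number"}},"required":["rows"]}

```bash
mkdir -p pics; python3 - <<'E'
from station import *
import cv2,numpy as np
s=get_state();print(s)
for n in ["scene","side","wrist"]:
    cv2.imwrite(f"pics/{n}0.png",grab_frame(n)); i=camera_info(n)
    for k in i: print(n,k,np.round(i[k],4) if not isinstance(i[k],str) else i[k])
E
```

```text
{'t': 0.0, 'q': array([ 1.62912343e+00,  3.59392549e-01,  1.10766341e-02, -3.69191422e-04,
       -1.22412838e+00, -2.88100612e-01]), 'qd': array([ 4.83894382e-05,  3.47224712e-04,  4.85886420e-04, -3.38701279e-04,
        9.26483786e-06,  3.09110494e-04]), 'joint_efforts': array([ 6.34057469e-04, -5.82718027e+01,  2.93066901e+01,  6.99789271e+00,
        7.08003514e-03, -1.44859014e-04]), 'eef_pos': array([0.15364958, 0.65680929, 0.24762332]), 'ee_rot': array([ 3.13991398e+00, -1.35528373e-04, -2.29899118e-01]), 'force': array([ 0.27013493, -0.91225383, -0.53065446]), 'moment': array([ 0.03736682,  0.0109487 , -0.01816722]), 'width': 0.08710270172704739}
scene camera_matrix [[387.1449   0.     257.516 ]
 [  0.     387.1449 189.9917]
 [  0.       0.       1.    ]]
scene world_from_camera [[ 0.5996  0.7391 -0.3069  0.9261]
 [ 0.8003 -0.557   0.2221 -0.2461]
 [-0.0068 -0.3788 -0.9255  1.1784]
 [ 0.      0.      0.      1.    ]]
side camera_matrix [[377.6536   0.     259.8218]
 [  0.     377.6536 195.7762]
 [  0.       0.       1.    ]]
side world_from_camera [[ 0.8055 -0.3875  0.4484  0.0714]
 [-0.5923 -0.5516  0.5873 -0.6594]
 [ 0.0198 -0.7386 -0.6738  0.7882]
 [ 0.      0.      0.      1.    ]]
wrist camera_matrix [[297.3186   0.     257.4455]
 [  0.     297.3186 191.9087]
 [  0.       0.       1.    ]]
wrist T_tool_cam [[-3.000e-04 -9.657e-01 -2.595e-01  7.050e-02]
 [ 1.000e+00 -1.000e-04 -8.000e-04 -3.000e-04]
 [ 8.000e-04 -2.595e-01  9.657e-01 -1.369e-01]
 [ 0.000e+00  0.000e+00  0.000e+00  1.000e+00]]
```

View pics/scene0.png

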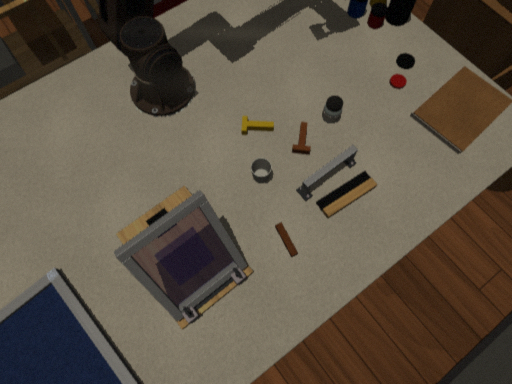

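View pics/side0.png

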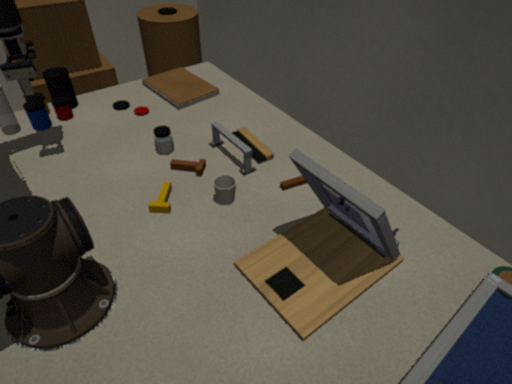

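View pics/wrist0.png

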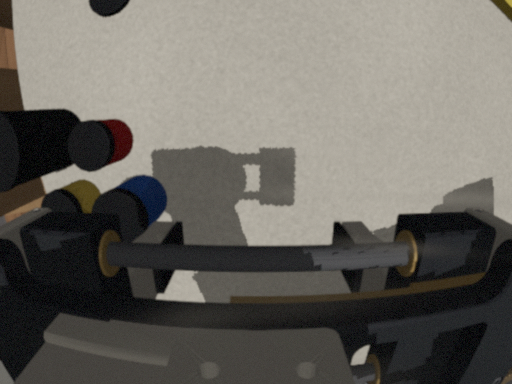

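The scene view shows a yellow T at (257,125), the brown T at (302,138) and a plain brown stick at (286,240). The yellow T is the wrong colour and the stick has no foot, so I choose the brown T. I'll check that in a close crop and then measure it.

```bash
cat > h.py <<'E'
import cv2,numpy as np
from station import *
def ray(n,px):
    i=camera_info(n);K=np.array(i["camera_matrix"]);T=np.array(i["world_from_camera"])
    d=T[:3,:3]@np.linalg.inv(K)@np.array([px[0],px[1],1.]);return T[:3,3],d
def onz(n,px,z):
    o,d=ray(n,px);return o+d*(z-o[2])/d[2]
def proj(n,P):
    i=camera_info(n);K=np.array(i["camera_matrix"]);T=np.array(i["world_from_camera"])
    p=T[:3,:3].T@(np.array(P)-T[:3,3]);p=K@p;return p[:2]/p[2]
def tri(p1,p2):
    (a,u),(b,v)=ray("scene",p1),ray("side",p2);u=u/np.linalg.norm(u);v=v/np.linalg.norm(v)
    s=np.linalg.lstsq(np.c_[u,-v],b-a,rcond=None)[0];P,Q=a+u*s[0],b+v*s[1]
    return (P+Q)/2,np.linalg.norm(P-Q)
def crop(im,x0,y0,x1,y1,k,name):
    c=cv2.resize(im[y0:y1,x0:x1],None,fx=k,fy=k,interpolation=cv2.INTER_CUBIC);cv2.imwrite("pics/"+name,c)
E
python3 - <<'E'
from h import *
a=cv2.imread("pics/scene0.png");b=cv2.imread("pics/side0.png")
crop(a,285,115,385,190,8,"c1.png"); crop(b,160,115,280,205,6,"c2.png"); crop(b,230,145,410,280,4,"c3.png");crop(a,110,180,260,330,4,"c4.png")
for n,im,r in(("scene",a,(285,115,320,160)),("side",b,(165,150,212,180))):
    c=im[r[1]:r[3],r[0]:r[2]];h=cv2.cvtColor(c,cv2.COLOR_BGR2HSV);m=cv2.inRange(h,(0,90,20),(25,255,255))
    k=np.argwhere(m)
    print(n,len(k),k.mean(0)[::-1]+r[:2],k.min(0)[::-1]+r[:2],k.max(0)[::-1]+r[:2])
E
```

```text
scene 311 [301.68810289 140.7073955 ] [292 122] [310 153]
side 365 [188.7260274  165.57808219] [170 159] [204 175]
```

```bash
sleep 0
```

```text
(no output)
```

View pics/c1.png

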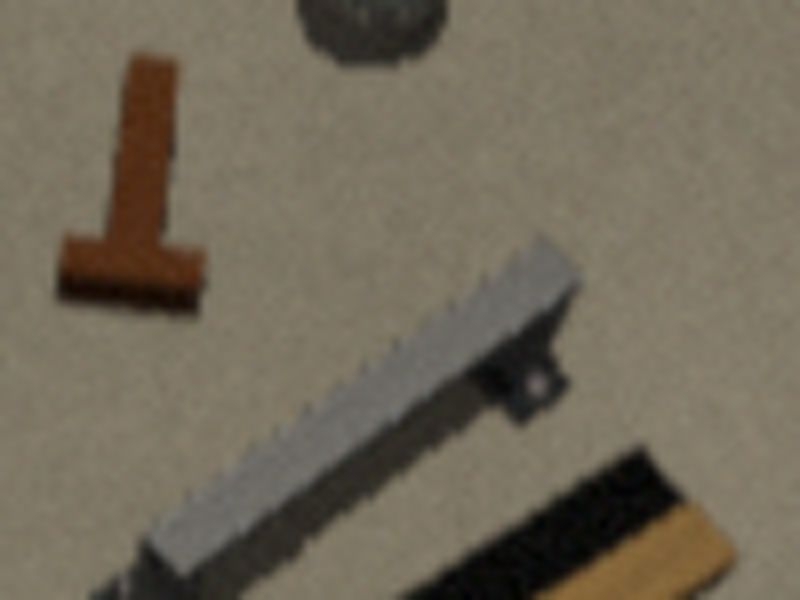

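View pics/c2.png

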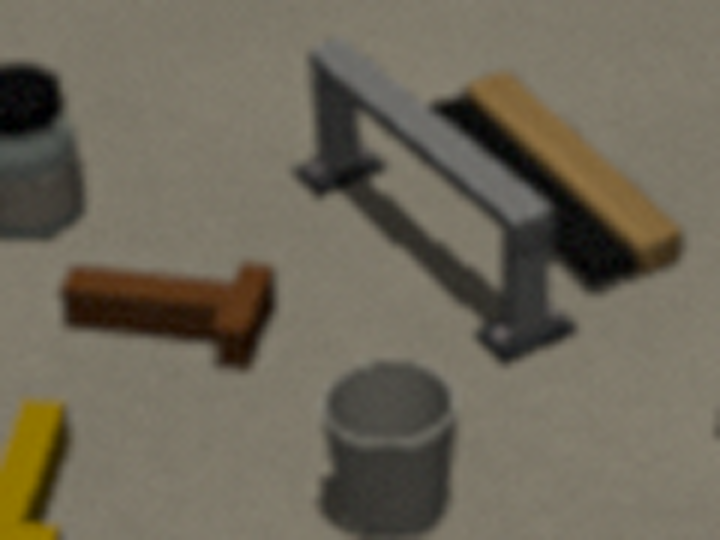

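View pics/c3.png

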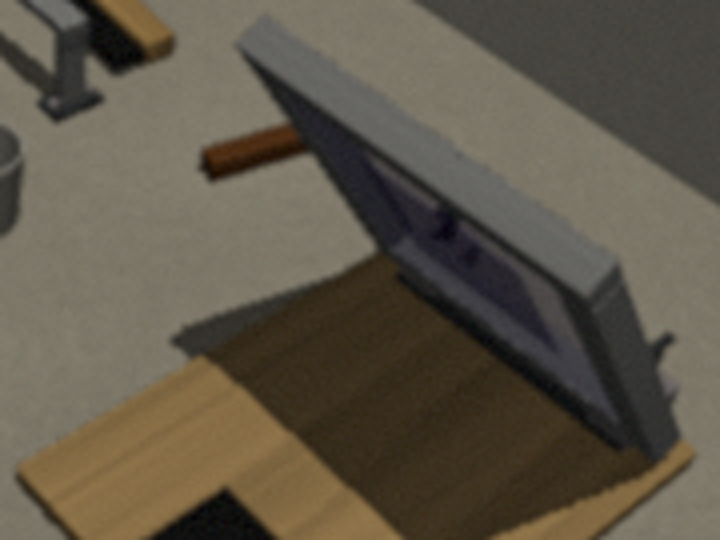

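View pics/c4.png

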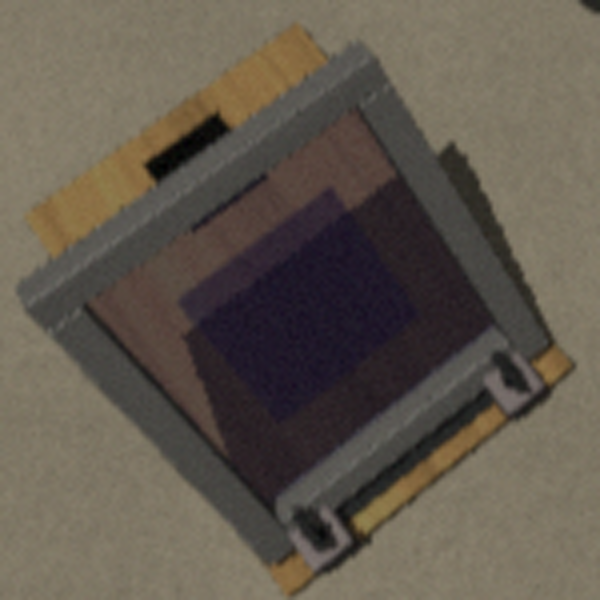

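```bash
python3 - <<'E'
from h import *
np.set_printoptions(precision=4,suppress=True)
S=lambda p:(285+p[0]/8-.44,115+p[1]/8-.44)
D=lambda p:(160+p[0]/6-.42,115+p[1]/6-.42)
print("prop scene");
for p in[(133,55),(180,58),(65,235),(207,250),(60,272),(203,287)]: print(onz("scene",S(p),.028))
print("prop side");
for p in[(70,268),(65,295),(245,262),(273,267),(220,338),(250,335)]: print(onz("side",D(p),.028))
print("rail")
for p in[(542,232),(582,275),(188,575),(145,540)]: print(onz("scene",S(p),.087))
for p in[(332,38),(312,55),(553,212),(507,225)]: print(onz("side",D(p),.087))
C=lambda p:(110+p[0]/4-.38,180+p[1]/4-.38)
E4=lambda p:(230+p[0]/4-.38,145+p[1]/4-.38)
print("board")
for p in[(28,215),(302,25),(575,365),(290,595)]: print(onz("scene",C(p),.018))
for p in[(235,264),(303,336),(402,260)]: print(onz("side",p,.018))
print("pad")
b=cv2.imread("pics/side0.png");c=b[255:310,255:315];m=(c.max(2)<25).astype(np.uint8)
k=cv2.findContours(m,0,2)[0];k=max(k,key=cv2.contourArea);bx=cv2.approxPolyDP(k,3,True)[:,0]+[255,255]
for p in bx: print(p,onz("side",p,.02))
mm=cv2.moments(k);print("padc",onz("side",(mm['m10']/mm['m00']+255,mm['m01']/mm['m00']+255),.02))
print("bar ends", tri(C((360,42)),E4((265,15))),tri(C((20,290)),E4((612,265))))
print("bar low", tri(C((388,90)),E4((300,40))))
for n,p in(("jar",(20,115+215/6)),):pass
print("jar",onz("scene",(333,103),.085),onz("side",(163,131),.085)); print("tub",onz("scene",(261,164),.07),onz("side",(225,181),.07))
print("yellow",onz("scene",(257,125),.02)); print("stick",onz("scene",(286,240),.022))
E
```

```text
prop scene
[0.4305 0.3042 0.028 ]
[0.4439 0.3194 0.028 ]
[0.4817 0.2253 0.028 ]
[0.5232 0.2684 0.028 ]
[0.4942 0.2126 0.028 ]
[0.5357 0.2559 0.028 ]
prop side
[0.4434 0.3169 0.028 ]
[0.4301 0.2963 0.028 ]
[0.5252 0.2667 0.028 ]
[0.5355 0.2539 0.028 ]
[0.4806 0.2154 0.028 ]
[0.495  0.2085 0.028 ]
rail
[0.6182 0.354  0.087 ]
[0.6422 0.3536 0.087 ]
[0.6477 0.1461 0.087 ]
[0.6266 0.1423 0.087 ]
[0.6399 0.3559 0.087 ]
[0.6207 0.3465 0.087 ]
[0.6451 0.1406 0.087 ]
[0.6185 0.1449 0.087 ]
board
[ 0.3945 -0.4043  0.018 ]
[ 0.3878 -0.1473  0.018 ]
[ 0.7426 -0.1339  0.018 ]
[ 0.7515 -0.3916  0.018 ]
[ 0.3815 -0.1578  0.018 ]
[ 0.3944 -0.4031  0.018 ]
[ 0.7383 -0.3963  0.018 ]
pad
[286 268] [ 0.4775 -0.2433  0.02  ]
[266 281] [ 0.4135 -0.2451  0.02  ]
[282 298] [ 0.4155 -0.3044  0.02  ]
[302 285] [ 0.4771 -0.3046  0.02  ]
padc [ 0.4459 -0.2757  0.02  ]
bar ends (array([ 0.5526, -0.152 ,  0.3019]), np.float64(0.0066258747256692846)) (array([ 0.5603, -0.3942,  0.2968]), np.float64(0.005259719646367785))
bar low (array([ 0.5792, -0.1539,  0.2753]), np.float64(0.008607989190390007))
jar [0.4636 0.4077 0.085 ] [0.4641 0.4023 0.085 ]
tub [0.4937 0.0823 0.07  ] [0.5038 0.0774 0.07  ]
yellow [0.3458 0.1766 0.02  ]
stick [0.7277 0.0018 0.022 ]
```

The crop confirms the brown T. Its foot is at about (0.515, 0.233) and its head at about (0.437, 0.309), with the foot pointing towards the rail. I'll grip it 75 mm from the sole, because gripping nearer the head would put the gripper body over the jar.

Request:
move_arm(rows=[{"delta_pos": [3.1,-3.7,0],"delta_rot": [0,0,-3.1],"hand": 8.7},{"delta_pos": [3.1,-3.7,0],"delta_rot": [0,0,-3.1],"hand": 8.7},{"delta_pos": [3.1,-3.7,0],"delta_rot": [0,0,-3.1],"hand": 8.7},{"delta_pos": [3.1,-3.7,0],"delta_rot": [0,0,-3.1],"hand": 8.7},{"delta_pos": [3.1,-3.7,0],"delta_rot": [0,0,-3.1],"hand": 8.7},{"delta_pos": [3.1,-3.7,0],"delta_rot": [0,0,-3.1],"hand": 8.7},{"delta_pos": [3.1,-3.7,-2],"delta_rot": [0,0,-3.1],"hand": 8.7},{"delta_pos": [3.1,-3.7,-2],"delta_rot": [0,0,-3.1],"hand": 8.7},{"delta_pos": [3.1,-3.7,-2],"delta_rot": [0,0,-3.1],"hand": 8.7},{"delta_pos": [2.8,-3.9,-2],"delta_rot": [0,0,-3.3],"hand": 8.7}], force=10)

```text
t: 1.15
eef_pos: [0.4567, 0.29, 0.1714]
ee_rot: [-3.141, 0.0, -0.776]
force: [1.5, 0.8, -0.1]
width: 0.0866
```

Request:
move_arm(rows=[{"delta_pos": [0,0,0],"delta_rot": [0,0,0],"hand": 8.7},{"delta_pos": [0,0,0],"delta_rot": [0,0,0],"hand": 8.7},{"delta_pos": [0,0,0],"delta_rot": [0,0,0],"hand": 8.7},{"delta_pos": [0,0,0],"delta_rot": [0,0,0],"hand": 8.7},{"delta_pos": [0,0,0],"delta_rot": [0,0,0],"hand": 8.7},{"delta_pos": [0,0,0],"delta_rot": [0,0,0],"hand": 8.7},{"delta_pos": [0,0,0],"delta_rot": [0,0,0],"hand": 8.7},{"delta_pos": [0,0,0],"delta_rot": [0,0,0],"hand": 8.7},{"delta_pos": [0,0,0],"delta_rot": [0,0,0],"hand": 8.7},{"delta_pos": [0,0,0],"delta_rot": [0,0,0],"hand": 8.7}])

```text
t: 2.15
eef_pos: [0.4557, 0.2915, 0.1719]
ee_rot: [-3.142, 0.0, -0.774]
force: [-0.2, -0.6, -0.1]
width: 0.0868
```

```bash
python3 - <<'E'
from h import *
s=get_state();print(s['t'],s['eef_pos'],s['ee_rot'],s['q'])
a=grab_frame("wrist");cv2.imwrite("pics/w1.png",a)
i=camera_info("wrist");K=i["camera_matrix"];T=np.array(i["T_tool_cam"])
from scipy.spatial.transform import Rotation as R
Rt=R.from_euler('xyz',s['ee_rot']).as_matrix()
def wproj(P):
    p=Rt.T@(np.array(P)-s['eef_pos']);p=T[:3,:3].T@(p-T[:3,3]);th=np.arctan2(np.hypot(p[0],p[1]),p[2]);u=p[:2]/np.hypot(p[0],p[1])
    return u*th*K[0][0]+[K[0][2],K[1][2]]
for P in [(.515,.2327,.028),(.437,.309,.028),(.4613,.2852,.028),(.464,.405,.085)]: 
    w=wproj(P);print(w);cv2.circle(a,tuple(int(v) for v in w),2,(0,255,0),-1)
cv2.imwrite("pics/w1b.png",a)
E
```

```text
2.15 [0.45566569 0.29154497 0.17191731] [-3.14157449e+00  1.94889421e-05 -7.74314263e-01] [ 9.31618248e-01  2.04111626e-01 -3.91144287e-01 -2.03671645e-05
 -9.75519789e-01 -1.35124765e-01]
[259.0094157   99.56757012]
[258.92932542 211.40887518]
[258.99010079 178.04521333]
[162.97626117 280.26166137]
```

View pics/w1b.png

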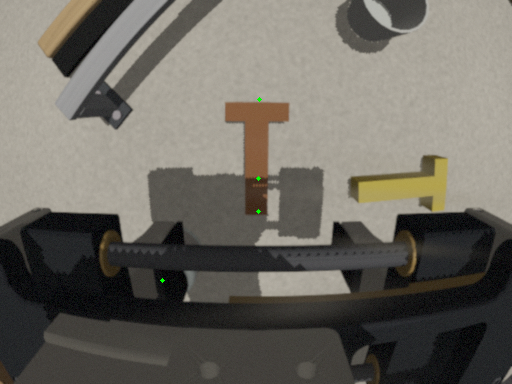

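The wrist view shows the brown T centred at column 257, with its sole at row 102 and its head at row 215. That is within 3 mm of what I predicted. Descending to grip.

Request:
move_arm(rows=[{"delta_pos": [0.6,-0.35,-2],"delta_rot": [0,0,0],"hand": 8.7},{"delta_pos": [0,0,-3],"delta_rot": [0,0,0],"hand": 8.7},{"delta_pos": [0,0,-3],"delta_rot": [0,0,0],"hand": 8.7},{"delta_pos": [0,0,-3],"delta_rot": [0,0,0],"hand": 8.7},{"delta_pos": [0,0,-2],"delta_rot": [0,0,0],"hand": 8.7},{"delta_pos": [0,0,-1],"delta_rot": [0,0,0],"hand": 8.7},{"delta_pos": [0,0,-0.6],"delta_rot": [0,0,0],"hand": 8.7},{"delta_pos": [0,0,0],"delta_rot": [0,0,0],"hand": 8.7},{"delta_pos": [0,0,0],"delta_rot": [0,0,0],"hand": 8.7},{"delta_pos": [0,0,0],"delta_rot": [0,0,0],"hand": 8.7}])

```text
t: 3.2
eef_pos: [0.4622, 0.2886, 0.027]
ee_rot: [-3.14, 0.0, -0.774]
force: [0.4, -0.6, 0.3]
width: 0.087
```

Request:
move_arm(rows=[{"delta_pos": [0,0,0],"delta_rot": [0,0,0],"hand": 1},{"delta_pos": [0,0,0],"delta_rot": [0,0,0],"hand": 1},{"delta_pos": [0,0,0],"delta_rot": [0,0,0],"hand": 1},{"delta_pos": [0,0,0],"delta_rot": [0,0,0],"hand": 1},{"delta_pos": [0,0,0],"delta_rot": [0,0,0],"hand": 1},{"delta_pos": [0,0,0],"delta_rot": [0,0,0],"hand": 1},{"delta_pos": [0,0,0],"delta_rot": [0,0,0],"hand": 1},{"delta_pos": [0,0,0],"delta_rot": [0,0,0],"hand": 1},{"delta_pos": [0,0,0],"delta_rot": [0,0,0],"hand": 1},{"delta_pos": [0,0,0],"delta_rot": [0,0,0],"hand": 1}], force=10)

```text
t: 4.2
eef_pos: [0.4617, 0.288, 0.0259]
ee_rot: [3.142, -0.0, -0.774]
force: [0.3, 0.2, -0.3]
width: 0.0223
```

Request:
move_arm(rows=[{"delta_pos": [0,0,1.3],"delta_rot": [0,0,0],"hand": 1},{"delta_pos": [0,0,1.3],"delta_rot": [0,0,0],"hand": 1},{"delta_pos": [0,0,1.3],"delta_rot": [0,0,7.4],"hand": 1},{"delta_pos": [0,-0.8,0],"delta_rot": [0,0,7.4],"hand": 1},{"delta_pos": [0,-0.8,0],"delta_rot": [0,0,7.4],"hand": 1},{"delta_pos": [0,-0.8,0],"delta_rot": [0,0,7.4],"hand": 1},{"delta_pos": [0,-0.8,0],"delta_rot": [0,0,7.4],"hand": 1},{"delta_pos": [0,-0.7,0],"delta_rot": [0,0,7.4],"hand": 1},{"delta_pos": [0,0,0],"delta_rot": [0,0,0],"hand": 1},{"delta_pos": [0,0,0],"delta_rot": [0,0,0],"hand": 1}])

```text
t: 5.2
eef_pos: [0.4617, 0.249, 0.0649]
ee_rot: [3.142, 0.0, -0.004]
force: [0.0, 0.7, -1.2]
width: 0.022
```

```bash
python3 - <<'E'
from h import *
s=get_state();print(s['t'],s['eef_pos'],s['ee_rot'])
a=grab_frame("wrist");cv2.imwrite("pics/w2.png",a)
b=grab_frame("side");crop(b,130,60,290,190,5,"s2.png")
E
```

```text
5.2 [0.46169618 0.2490234  0.0648858 ] [ 3.14156879e+00  3.63477830e-05 -3.52813977e-03]
```

View pics/w2.png

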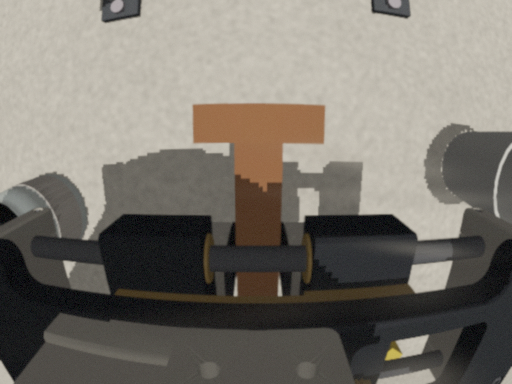

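View pics/s2.png

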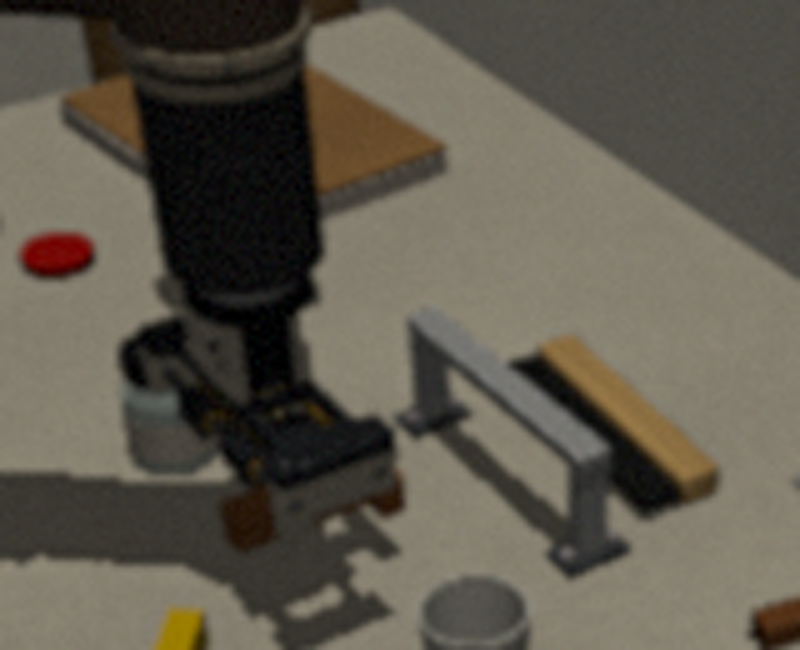

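```bash
cat >> h.py <<'E'
from scipy.spatial.transform import Rotation as R
def wproj(P,s):
    i=camera_info("wrist");K=i["camera_matrix"];T=np.array(i["T_tool_cam"])
    Rt=R.from_euler('xyz',s['ee_rot']).as_matrix()
    p=Rt.T@(np.array(P)-s['eef_pos']);p=T[:3,:3].T@(p-T[:3,3]);r=np.hypot(p[0],p[1]);th=np.arctan2(r,p[2])
    return p[:2]/r*th*K[0][0]+[K[0][2],K[1][2]]
E
python3 - <<'E'
from h import *
s=get_state();e=s['eef_pos']
for ph in(0,-10,-20,-30):
    c,q=np.cos(np.radians(ph)),np.sin(np.radians(ph)) # head up angle = -ph -> foot lower
    out=[]
    for d in (.075,.057):
      for y in(.03,-.03):
        P=e+np.array([d*c+.014*-q, y, -.012+d*q+.014*c]);out.append(wproj(P,s).round(0))
    print(ph,out)
# rail edge
print([wproj(p,s) for p in [(.61,.158,.0)]])
E
```

```text
0 [array([192., 106.]), array([324., 105.]), array([193., 144.]), array([323., 144.])]
-10 [array([197., 104.]), array([318., 103.]), array([197., 139.]), array([318., 139.])]
-20 [array([202., 106.]), array([313., 106.]), array([201., 138.]), array([315., 138.])]
-30 [array([206., 112.]), array([309., 112.]), array([204., 140.]), array([311., 140.])]
[array([384.07767719,  14.88773744])]
```

The prop is held level in the fingers with its sole 75 mm ahead of the TCP. Now its foot goes under the bar and I lever it up to 45°.

Request:
move_arm(rows=[{"delta_pos": [2,0,0],"delta_rot": [0,0,0],"hand": 1},{"delta_pos": [3,0,0],"delta_rot": [0,0,0],"hand": 1},{"delta_pos": [3,0,0],"delta_rot": [0,0,0],"hand": 1},{"delta_pos": [2.8,0,0],"delta_rot": [0,0,0],"hand": 1},{"delta_pos": [1,0,0],"delta_rot": [0,0,0],"hand": 1},{"delta_pos": [0,0,0.4],"delta_rot": [0,0,0],"hand": 1},{"delta_pos": [0,0,0.4],"delta_rot": [0,0,0],"hand": 1},{"delta_pos": [0,0,0.5],"delta_rot": [0,0,0],"hand": 1},{"delta_pos": [0,0,0.5],"delta_rot": [0,0,0],"hand": 1},{"delta_pos": [-0.1,0,0.5],"delta_rot": [0,0,0],"hand": 1}])

```text
t: 6.3
eef_pos: [0.578, 0.249, 0.0884]
ee_rot: [3.141, 0.0, 0.001]
force: [0.4, -0.6, -3.4]
width: 0.022
```

```bash
python3 - <<'E'
from h import *
s=get_state();print(s['t'],s['eef_pos'],s['force'])
a=grab_frame("wrist");cv2.imwrite("pics/w3.png",a)
b=grab_frame("side");crop(b,160,80,290,190,6,"s3.png")
E
```

```text
6.3 [0.57798519 0.24896553 0.08842138] [ 0.43913128 -0.56575332 -3.44385979]
```

View pics/w3.png

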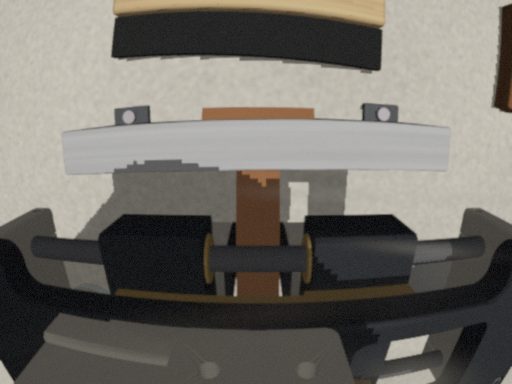

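View pics/s3.png

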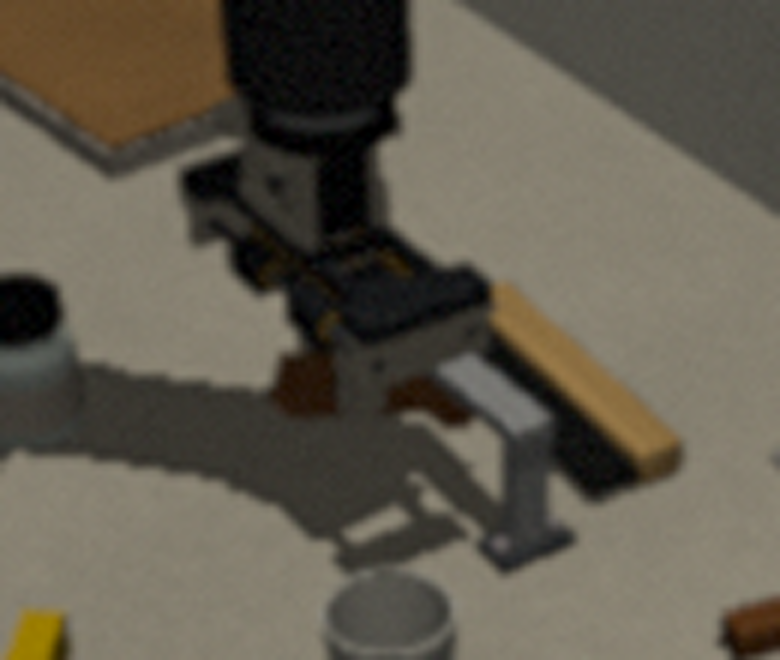

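The foot's top edge is now 111 px wide (202–314), so the prop is tilted about 20° and pivoting in the grip, with about 3.5 N on it. I'll carry on as planned.

Request:
move_arm(rows=[{"delta_pos": [0,0,0.4],"delta_rot": [0,0,0],"hand": 1},{"delta_pos": [0.1,0,0.4],"delta_rot": [0,0,0],"hand": 1},{"delta_pos": [0.1,0,0.4],"delta_rot": [0,0,0],"hand": 1},{"delta_pos": [0.1,0,0.4],"delta_rot": [0,0,0],"hand": 1},{"delta_pos": [0.1,0,0.2],"delta_rot": [0,0,0],"hand": 1},{"delta_pos": [0.1,0,0.2],"delta_rot": [0,0,0],"hand": 1},{"delta_pos": [0,0,0],"delta_rot": [0,0,0],"hand": 1},{"delta_pos": [0,0,0],"delta_rot": [0,0,0],"hand": 1},{"delta_pos": [0,0,0],"delta_rot": [0,0,0],"hand": 1},{"delta_pos": [0,0,0],"delta_rot": [0,0,0],"hand": 1}])

```text
t: 7.4
eef_pos: [0.5839, 0.2491, 0.1081]
ee_rot: [-3.141, -0.0, 0.001]
force: [0.3, 0.1, -0.7]
width: 0.0221
```

```bash
python3 - <<'E'
from h import *
s=get_state();print(s['t'],s['eef_pos'],s['force'])
a=grab_frame("wrist");cv2.imwrite("pics/w4.png",a)
b=grab_frame("side");crop(b,160,80,290,190,6,"s4.png")
E
```

```text
7.4 [0.58385876 0.24906415 0.10808579] [ 0.30398451  0.09151495 -0.65235332]
```

View pics/w4.png

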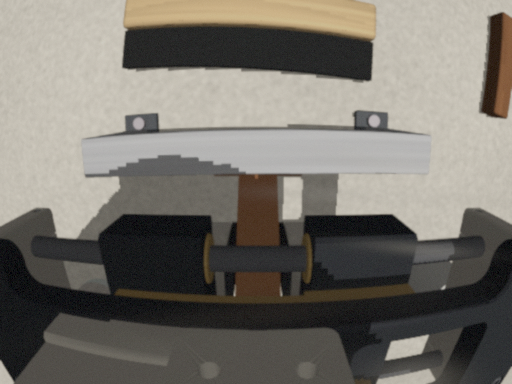

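View pics/s4.png

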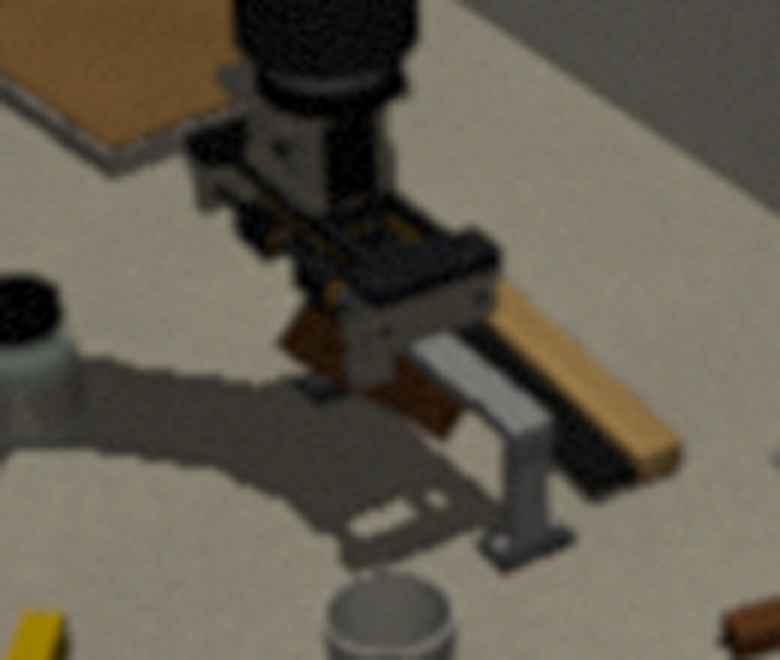

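The prop has swung to about 45°. I'll continue the lever slowly to 60° and then on to vertical.

Request:
move_arm(rows=[{"delta_pos": [0.05,0,0.1],"delta_rot": [0,0,0],"hand": 1},{"delta_pos": [0.05,0,0.1],"delta_rot": [0,0,0],"hand": 1},{"delta_pos": [0.05,0,0.1],"delta_rot": [0,0,0],"hand": 1},{"delta_pos": [0.05,0,0.1],"delta_rot": [0,0,0],"hand": 1},{"delta_pos": [0.1,0,0.1],"delta_rot": [0,0,0],"hand": 1},{"delta_pos": [0.1,0,0.1],"delta_rot": [0,0,0],"hand": 1},{"delta_pos": [0.2,0,0.2],"delta_rot": [0,0,0],"hand": 1},{"delta_pos": [0.2,0,0.2],"delta_rot": [0,0,0],"hand": 1},{"delta_pos": [0.2,0,0.2],"delta_rot": [0,0,0],"hand": 1},{"delta_pos": [0.2,0,0.2],"delta_rot": [0,0,0],"hand": 1}])

```text
t: 8.5
eef_pos: [0.5958, 0.2489, 0.122]
ee_rot: [3.141, 0.0, 0.0]
force: [-2.3, -0.1, -3.6]
width: 0.0217
```

Request:
move_arm(rows=[{"delta_pos": [0.2,0,0.1],"delta_rot": [0,0,0],"hand": 1},{"delta_pos": [0.2,0,0.1],"delta_rot": [0,0,0],"hand": 1},{"delta_pos": [0.2,0,0.1],"delta_rot": [0,0,0],"hand": 1},{"delta_pos": [0.2,0,0.1],"delta_rot": [0,0,0],"hand": 1},{"delta_pos": [0.2,0,0],"delta_rot": [0,0,0],"hand": 1},{"delta_pos": [0.2,0,0],"delta_rot": [0,0,0],"hand": 1},{"delta_pos": [0,0,0],"delta_rot": [0,0,0],"hand": 1},{"delta_pos": [0,0,0],"delta_rot": [0,0,0],"hand": 1},{"delta_pos": [0,0,0],"delta_rot": [0,0,0],"hand": 1},{"delta_pos": [0,0,0],"delta_rot": [0,0,0],"hand": 1}])

```text
t: 9.5
eef_pos: [0.608, 0.2491, 0.1261]
ee_rot: [-3.141, -0.001, 0.001]
force: [-2.3, -0.7, -0.8]
width: 0.0219
```

```bash
python3 - <<'E'
from h import *
s=get_state();print(s['t'],s['eef_pos'],s['force'])
a=grab_frame("scene");crop(a,270,90,390,200,6,"a5.png")
b=grab_frame("side");crop(b,160,80,290,190,6,"s5.png")
E
```

```text
9.5 [0.60798104 0.24912453 0.12606789] [-2.34645732 -0.65140646 -0.77405398]
```

View pics/a5.png

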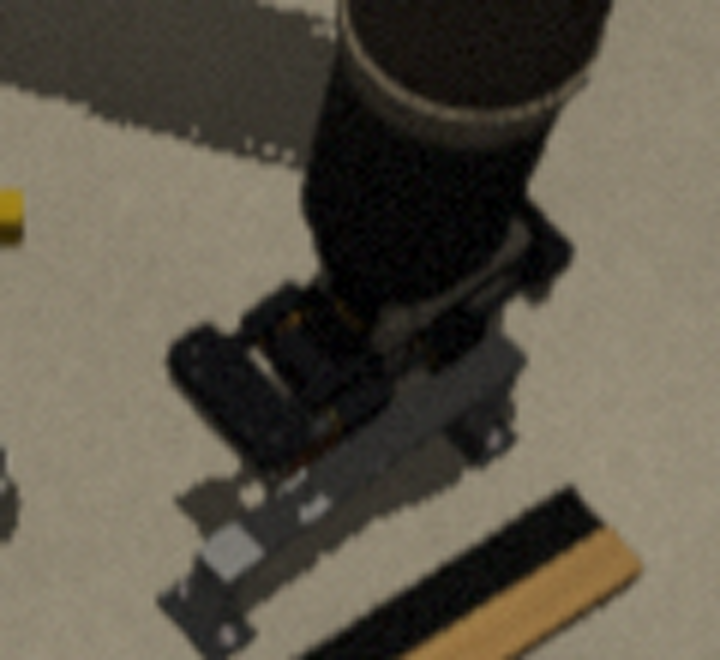

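View pics/s5.png

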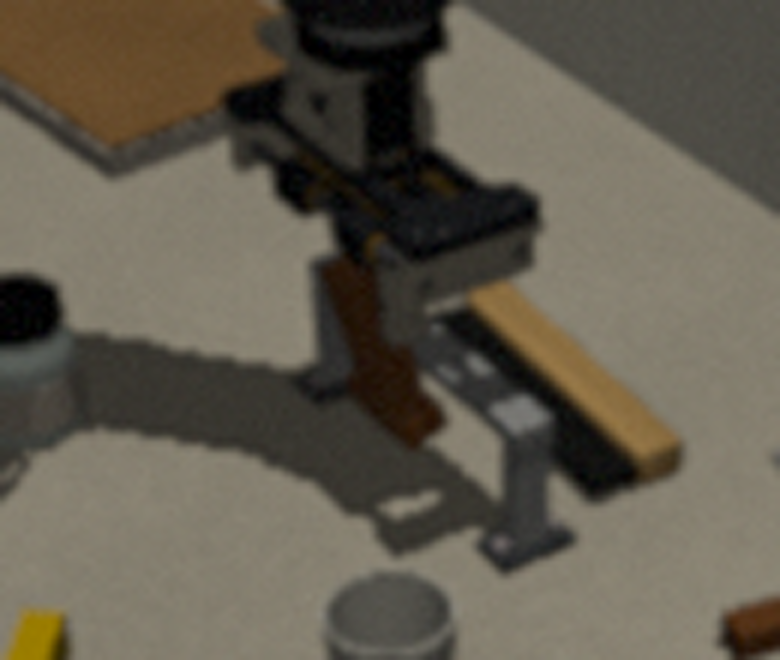

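The prop is still about 15–20° short of vertical, and 2.3 N on the tool shows the rail is in contact. Pushing further over.

Request:
move_arm(rows=[{"delta_pos": [0.2,0,0],"delta_rot": [0,0,0],"hand": 1},{"delta_pos": [0.2,0,0],"delta_rot": [0,0,0],"hand": 1},{"delta_pos": [0.2,0,0],"delta_rot": [0,0,0],"hand": 1},{"delta_pos": [0.2,0,0],"delta_rot": [0,0,0],"hand": 1},{"delta_pos": [0.2,0,0],"delta_rot": [0,0,0],"hand": 1},{"delta_pos": [0,0,0],"delta_rot": [0,0,0],"hand": 1},{"delta_pos": [0,0,0],"delta_rot": [0,0,0],"hand": 1},{"delta_pos": [0,0,0],"delta_rot": [0,0,0],"hand": 1},{"delta_pos": [0,0,0],"delta_rot": [0,0,0],"hand": 1},{"delta_pos": [0,0,0],"delta_rot": [0,0,0],"hand": 1}])

```text
t: 10.6
eef_pos: [0.6179, 0.249, 0.1259]
ee_rot: [-3.141, -0.0, 0.001]
force: [-0.6, -0.6, -1.4]
width: 0.0218
```

```bash
python3 - <<'E'
from h import *
s=get_state();print(s['t'],s['eef_pos'],s['force'])
b=grab_frame("side");crop(b,160,80,290,190,6,"s6.png")
E
```

```text
10.6 [0.61793549 0.24903522 0.12594565] [-0.56708677 -0.64378125 -1.40026836]
```

View pics/s6.png

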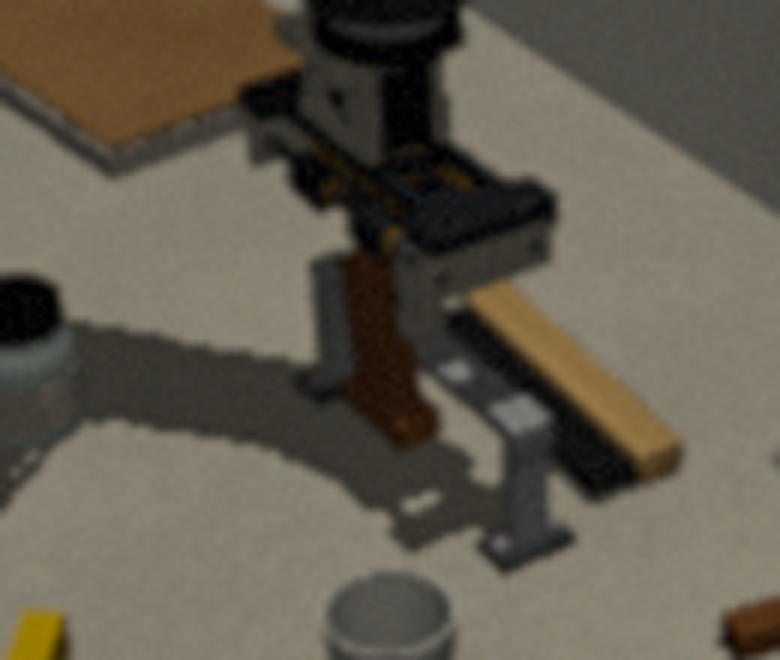

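The prop is nearly upright, with its left edge parallel to the rail leg to within a few degrees. I'll tighten the grip, back off, lift, and turn the tool half a turn so the camera side faces the robot while I carry the prop towards the pad.

Request:
move_arm(rows=[{"delta_pos": [0,0,0],"delta_rot": [0,0,0],"hand": 1},{"delta_pos": [-1,0,0.3],"delta_rot": [0,0,0],"hand": 1},{"delta_pos": [-2,0,1],"delta_rot": [0,0,0],"hand": 1},{"delta_pos": [-2.5,0,1.5],"delta_rot": [0,0,0],"hand": 1},{"delta_pos": [-2.5,0,1.5],"delta_rot": [0,0,0],"hand": 1},{"delta_pos": [-2.5,0,1.5],"delta_rot": [0,0,-5],"hand": 1},{"delta_pos": [-2.5,0,1.5],"delta_rot": [0,0,-8],"hand": 1},{"delta_pos": [-2.5,0,0.7],"delta_rot": [0,0,-8],"hand": 1},{"delta_pos": [-1.3,-1,0],"delta_rot": [0,0,-8],"hand": 1},{"delta_pos": [0,-2,0],"delta_rot": [0,0,-8],"hand": 1}], force=20)

```text
t: 11.65
eef_pos: [0.4481, 0.2196, 0.207]
ee_rot: [-3.139, 0.0, -0.648]
force: [0.2, 0.2, -0.8]
width: 0.0217
```

Request:
move_arm(rows=[{"delta_pos": [0,-2.5,0],"delta_rot": [0,0,-8],"hand": 1},{"delta_pos": [0,-2.5,0],"delta_rot": [0,0,-8],"hand": 1},{"delta_pos": [0,-2.5,0],"delta_rot": [0,0,-8],"hand": 1},{"delta_pos": [0,-2.5,0],"delta_rot": [0,0,-8],"hand": 1},{"delta_pos": [0,-2.5,0],"delta_rot": [0,0,-8],"hand": 1},{"delta_pos": [0,-2.5,0],"delta_rot": [0,0,-8],"hand": 1},{"delta_pos": [0,-2.5,0],"delta_rot": [0,0,-8],"hand": 1},{"delta_pos": [0,-2.5,0],"delta_rot": [0,0,-8],"hand": 1},{"delta_pos": [0,-2.5,0],"delta_rot": [0,0,-8],"hand": 1},{"delta_pos": [0,-2.5,0],"delta_rot": [0,0,-8],"hand": 1}])

```text
t: 12.65
eef_pos: [0.4494, -0.0318, 0.2065]
ee_rot: [-3.14, 0.001, -2.047]
force: [1.0, 0.4, -2.0]
width: 0.0219
```

Request:
move_arm(rows=[{"delta_pos": [0,-2,0],"delta_rot": [0,0,-8],"hand": 1},{"delta_pos": [0,-2,0],"delta_rot": [0,0,-8],"hand": 1},{"delta_pos": [0,-2,0],"delta_rot": [0,0,-8],"hand": 1},{"delta_pos": [0,-2,0],"delta_rot": [0,0,-8],"hand": 1},{"delta_pos": [0,-2,0],"delta_rot": [0,0,-8],"hand": 1},{"delta_pos": [0,-2,0],"delta_rot": [0,0,-8],"hand": 1},{"delta_pos": [0,-2,0],"delta_rot": [0,0,-8],"hand": 1},{"delta_pos": [0,-1,0],"delta_rot": [0,0,-5],"hand": 1},{"delta_pos": [0,0,0],"delta_rot": [0,0,0],"hand": 1},{"delta_pos": [0,0,0],"delta_rot": [0,0,0],"hand": 1}])

```text
t: 13.65
eef_pos: [0.4495, -0.1808, 0.2062]
ee_rot: [3.142, 0.001, -3.104]
force: [-1.0, 0.9, -1.4]
width: 0.0219
```

```bash
python3 - <<'E'
from h import *
s=get_state();print(s['t'],s['eef_pos'],s['ee_rot'],s['force'],s['q'])
cv2.imwrite("pics/a7.png",grab_frame("scene"));cv2.imwrite("pics/s7.png",grab_frame("side"))
E
```

```text
13.65 [ 0.44951028 -0.18079532  0.20617052] [ 3.14154525e+00  8.45979609e-04 -3.10423540e+00] [-1.04555694  0.90567751 -1.43110553] [ 2.45591221e-02  7.63015658e-02 -4.58860775e-01 -6.77217630e-05
 -1.03478868e+00 -1.55796362e+00]
```

View pics/s7.png

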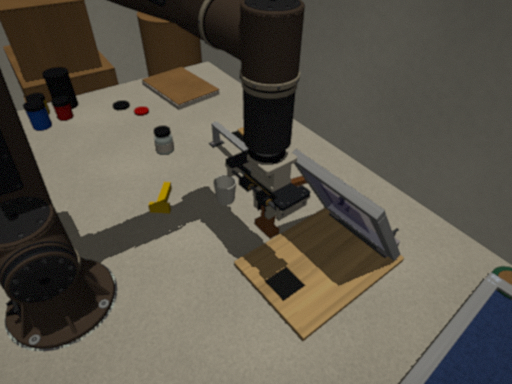

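View pics/a7.png

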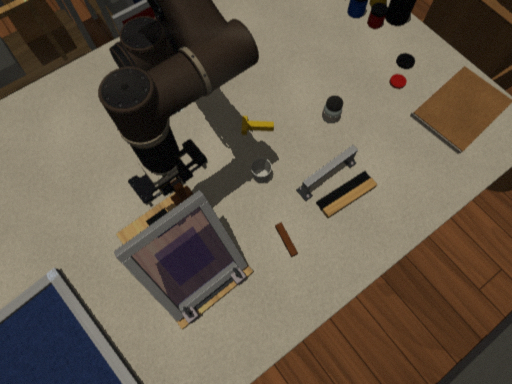

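```bash
python3 - <<'E'
from h import *
s=get_state();e=s['eef_pos']
a=cv2.imread("pics/s7.png");b=cv2.imread("pics/a7.png")
for n,im,r in(("side",a,(240,180,310,250)),("scene",b,(150,150,220,220))):
    k=9;c=cv2.resize(im[r[1]:r[3],r[0]:r[2]],None,fx=k,fy=k,interpolation=cv2.INTER_CUBIC);c=np.clip(c*1.6,0,255).astype(np.uint8)
    y=s['ee_rot'][2];X=np.array([np.cos(y),np.sin(y),0]);Y=np.array([-X[1],X[0],0])
    def q(P): return tuple(int(v) for v in (proj(n,P)-r[:2]+.5)*k)
    for sx in(-.014,.014):
        for sy in(-.011,.011):
            B=e+X*sx+Y*sy
            cv2.line(c,q(B+[0,0,-.087+.018]),q(B+[0,0,.023]),(0,255,0),1)
    pts=[e+X*i*.014+Y*j*.03+[0,0,-.087] for i,j in((-1,-1),(1,-1),(1,1),(-1,1))]
    for i in range(4): cv2.line(c,q(pts[i]),q(pts[(i+1)%4]),(0,255,255),1)
    cv2.imwrite(f"pics/o7_{n}.png",c)
E
```

```text
(no output)
```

View pics/o7_side.png

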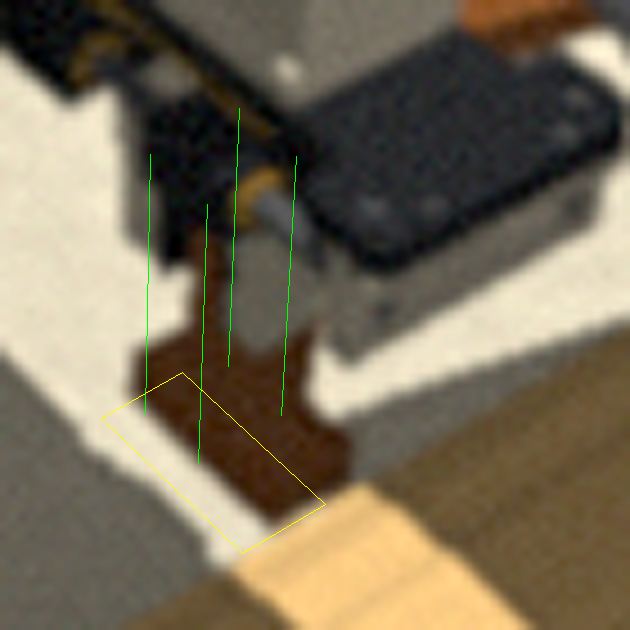

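View pics/o7_scene.png

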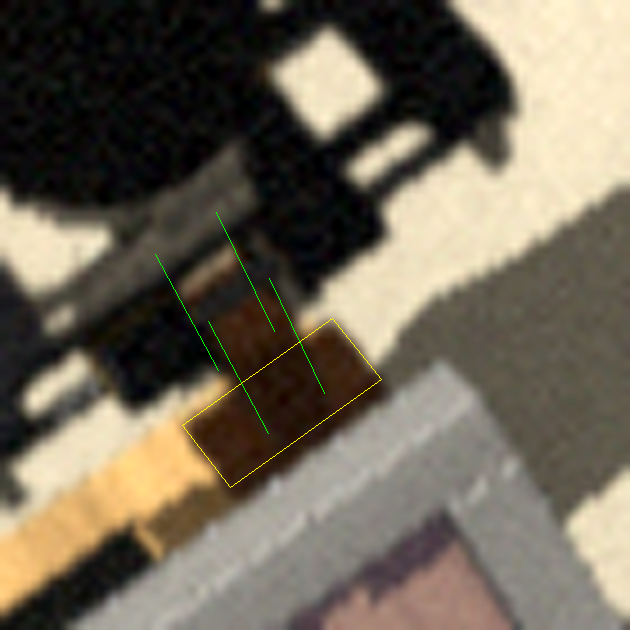

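```bash
python3 - <<'E'
from h import *
s=get_state();e=s['eef_pos']
y=s['ee_rot'][2];X=-np.array([np.cos(y),np.sin(y),0]);Y=np.array([-X[1],X[0],0])
for i,j in((-1,-1),(1,-1),(1,1),(-1,1)):
    P=e+X*i*.014+Y*j*.03+[0,0,-.087]
    print(i,j,(proj("side",P)-[240,180]+.5)*9,(proj("scene",P)-[150,150]+.5)*9)
U=lambda p,o:(o[0]+p[0]/9-.5,o[1]+p[1]/9-.5)
a=e+X*.014-Y*.03+[0,0,-.087]
for ps,pa in(((348,487),(235,503)),((348,487),(230,495)),((350,490),(232,498))):
    P,r=tri(U(pa,(150,150)),U(ps,(240,180)));d=P-a;print(d@X,d@Y,d[2],r)
m=cv2.imread("pics/a7.png")[150:220,150:220];g=np.clip(cv2.resize(m,None,fx=11,fy=11,interpolation=cv2.INTER_CUBIC).astype(int)*4,0,255);cv2.imwrite("pics/o7b.png",g[200:700,100:600])
m=cv2.imread("pics/s7.png")[180:250,240:310];g=np.clip(cv2.resize(m,None,fx=11,fy=11,interpolation=cv2.INTER_CUBIC).astype(int)*4,0,255);cv2.imwrite("pics/o7c.png",g[200:700,50:550])
E
```

```text
-1 -1 [242.60565146 553.99586682] [182.13496133 425.47812745]
1 -1 [325.28586384 504.39344211] [230.64574616 487.88094462]
1 1 [182.86017467 372.91447139] [381.73037526 379.53570481]
-1 1 [101.22284554 418.75937272] [332.71450318 318.67710108]
0.006549788800705424 -0.0017233196333189713 0.0036316899566737892 0.000736768138960584
0.0047974096676851345 -0.0023165431845712406 0.005956890281674121 0.0010962019931009895
0.005448629496092796 -0.002385294139089843 0.004453144047449842 0.0012363116007640532[ WARN:0@0.700] global loadsave.cpp:1063 imwrite_ Unsupported depth image for selected encoder is fallbacked to CV_8U.
```

View pics/o7b.png

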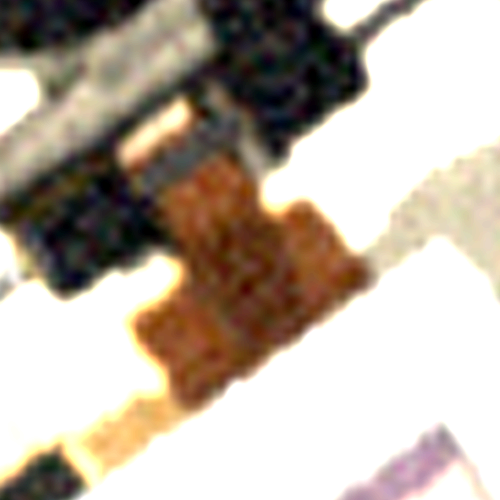

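View pics/o7c.png

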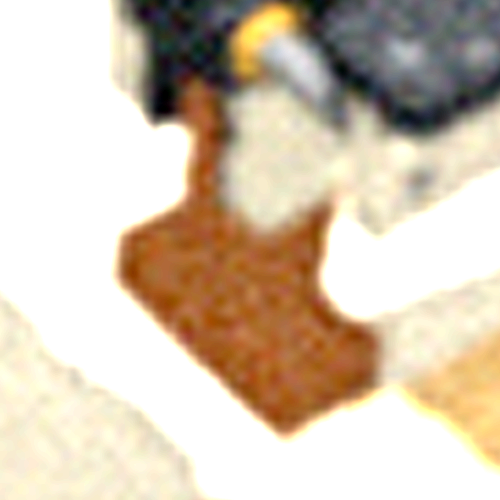

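The shaft edge is within about 1–2° of vertical. The prop's centreline is about 11–12 mm beyond the TCP in +x, which agrees with it lying flush against the rail edge, and the sole is about 83 mm below the TCP. I'll move over the pad and stop just above it.

Request:
move_arm(rows=[{"delta_pos": [-0.6,-2.4,0],"delta_rot": [0,0,0],"hand": 1},{"delta_pos": [-0.6,-3,0],"delta_rot": [0,0,0],"hand": 1},{"delta_pos": [0,-2.5,-1],"delta_rot": [0,0,0],"hand": 1},{"delta_pos": [0,-1.5,-2],"delta_rot": [0,0,0],"hand": 1},{"delta_pos": [0,0,-2],"delta_rot": [0,0,0],"hand": 1},{"delta_pos": [0,0,-2],"delta_rot": [0,0,0],"hand": 1},{"delta_pos": [0,0,-1.5],"delta_rot": [0,0,0],"hand": 1},{"delta_pos": [0,0,-0.5],"delta_rot": [0,0,0],"hand": 1},{"delta_pos": [0,0,0],"delta_rot": [0,0,0],"hand": 1},{"delta_pos": [0,0,0],"delta_rot": [0,0,0],"hand": 1}])

```text
t: 14.75
eef_pos: [0.4383, -0.2749, 0.1167]
ee_rot: [-3.141, 0.001, -3.105]
force: [0.1, -0.6, -1.0]
width: 0.0216
```

```bash
python3 - <<'E'
from h import *
s=get_state();print(s['t'],s['eef_pos'],s['ee_rot'],s['force'])
b=grab_frame("side");cv2.imwrite("pics/s8.png",b)
g=np.clip(cv2.resize(b[200:320,225:345],None,fx=5,fy=5,interpolation=cv2.INTER_CUBIC).astype(int)*2,0,255).astype(np.uint8);cv2.imwrite("pics/s8c.png",g)
cv2.imwrite("pics/w8.png",grab_frame("wrist"))
E
```

```text
14.75 [ 0.4383101  -0.27485382  0.11669222] [-3.14111406e+00  9.45710850e-04 -3.10484814e+00] [ 0.10510279 -0.58039367 -0.97408019]
```

View pics/s8c.png

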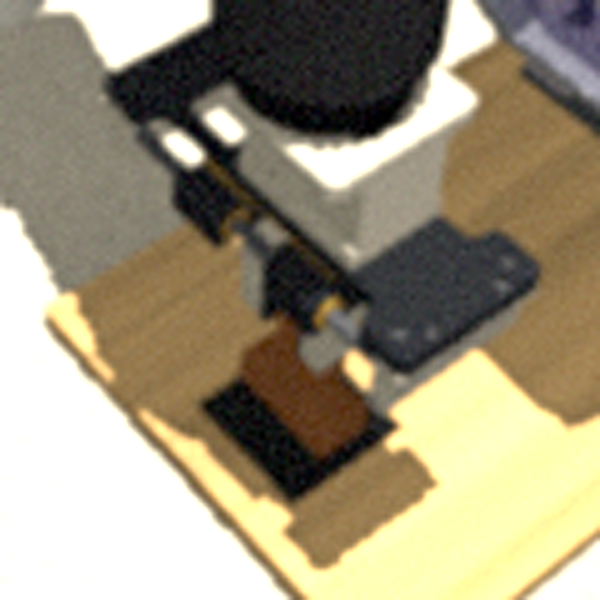

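View pics/w8.png

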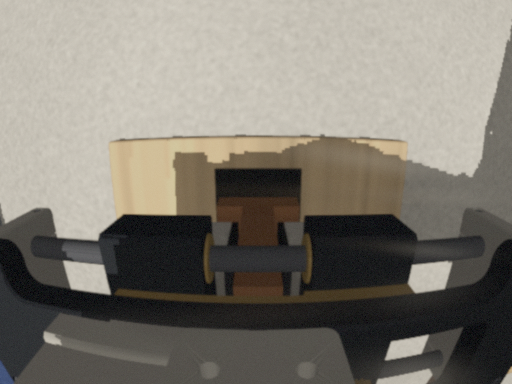

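```bash
cat >> h.py <<'E'
def wray(px,s):
    i=camera_info("wrist");K=i["camera_matrix"];T=np.array(i["T_tool_cam"])
    d=np.array([px[0]-K[0][2],px[1]-K[1][2]]);r=np.hypot(*d);th=r/K[0][0]
    v=np.r_[d/r*np.sin(th),np.cos(th)];Rt=R.from_euler('xyz',s['ee_rot']).as_matrix()
    return s['eef_pos']+Rt@T[:3,3],Rt@T[:3,:3]@v
def wonz(px,z,s):
    o,d=wray(px,s);return o+d*(z-o[2])/d[2]
E
python3 - <<'E'
from h import *
s=get_state()
print("pad near",wonz((215,169),.02,s),wonz((301,169),.02,s))
print("board near",wonz((256,137),.018,s),wonz((111,141),.018,s),wonz((407,141),.018,s))
for z in(.03,.034,.038,.048,.052): print("foot near",z,wonz((216,198),z,s),wonz((300,198),z,s))
w=cv2.imread("pics/w8.png");g=np.clip(cv2.resize(w[155:230,200:320],None,fx=6,fy=6,interpolation=cv2.INTER_CUBIC).astype(int)*3,0,255).astype(np.uint8);cv2.imwrite("pics/w8c.png",g)
E
```

```text
pad near [ 0.41477538 -0.3097472   0.02      ] [ 0.41228903 -0.24061247  0.02      ]
board near [ 0.38827444 -0.27768603  0.018     ] [ 0.39233779 -0.40248897  0.018     ] [ 0.38300139 -0.14739861  0.018     ]
foot near 0.03 [ 0.43607416 -0.30753067  0.03      ] [ 0.43370504 -0.24132169  0.03      ]
foot near 0.034 [ 0.43489177 -0.30699062  0.034     ] [ 0.43256502 -0.24196553  0.034     ]
foot near 0.038 [ 0.43370939 -0.30645057  0.038     ] [ 0.43142499 -0.24260938  0.038     ]
foot near 0.048 [ 0.43075343 -0.30510044  0.048     ] [ 0.42857494 -0.244219    0.048     ]
foot near 0.052 [ 0.42957104 -0.30456039  0.052     ] [ 0.42743492 -0.24486285  0.052     ]
```

View pics/w8c.png

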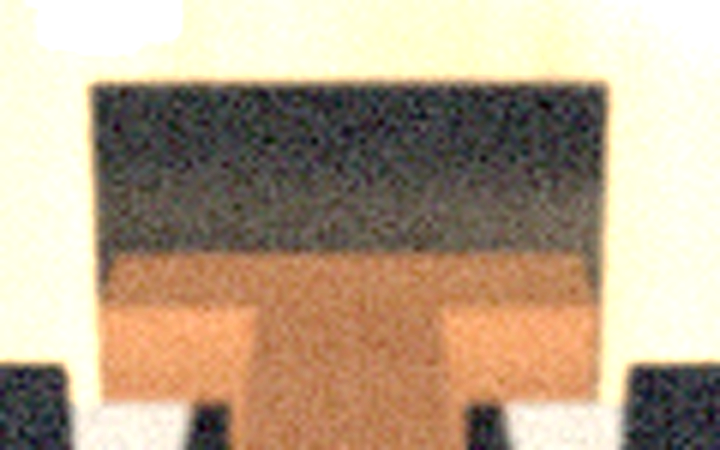

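```bash
python3 - <<'E'
from h import *
s=get_state()
for z in(.030,.033,.036):
  A=[wonz((c,196.6),z,s) for c in(218.3,297.5)];B=[wonz((c,205.6),z+.018,s) for c in(216.8,299.6)]
  print(z,A[0][:2],np.linalg.norm(A[1]-A[0]),B[0][:2],np.linalg.norm(B[1]-B[0]),np.degrees(np.arctan2((B[0]-A[0]+B[1]-A[1])[0]/2,.018)))
E
```

```text
0.03 [ 0.43485697 -0.3056968 ] 0.06233539750162429 [ 0.43651726 -0.30452863] 0.060493685344361676 5.381864047794238
0.033 [ 0.4339865  -0.30531635] 0.06149942063561652 [ 0.4355464  -0.30413193] 0.05961141509678268 5.067472725641666
0.036 [ 0.43311604 -0.30493591] 0.060663443769608826 [ 0.43457555 -0.30373524] 0.058729144849203656 4.752775157649113
```

The wrist view puts the sole centre at about (0.4485, -0.2745) and the pad centre at (0.4485, -0.275), with the head leaning about 3–5° towards +x. I'll take out 3° with the tool, lower, and press lightly with a soft grip so the sole seats itself.

Request:
move_arm(rows=[{"delta_pos": [-0.2,0,0],"delta_rot": [0,-1.5,0],"hand": 1},{"delta_pos": [-0.2,0,-0.3],"delta_rot": [0,-1.5,0],"hand": 1},{"delta_pos": [0,0,-0.4],"delta_rot": [0,0,0],"hand": 1},{"delta_pos": [0,0,-0.3],"delta_rot": [0,0,0],"hand": 1},{"delta_pos": [0,0,-0.1],"delta_rot": [0,0,0],"hand": 1},{"delta_pos": [0,0,0],"delta_rot": [0,0,0],"hand": 1},{"delta_pos": [0,0,0],"delta_rot": [0,0,0],"hand": 1},{"delta_pos": [0,0,0],"delta_rot": [0,0,0],"hand": 1},{"delta_pos": [0,0,0],"delta_rot": [0,0,0],"hand": 1},{"delta_pos": [0,0,0],"delta_rot": [0,0,0],"hand": 1}], force=10)

```text
t: 15.85
eef_pos: [0.4339, -0.2752, 0.1053]
ee_rot: [-3.139, 0.052, -3.106]
force: [-2.2, 0.2, 5.3]
width: 0.022
```

Request:
move_arm(rows=[{"delta_pos": [0,0,-0.1],"delta_rot": [0,0,0],"hand": 1},{"delta_pos": [0,0,-0.1],"delta_rot": [0,0,0],"hand": 1},{"delta_pos": [0,0,-0.1],"delta_rot": [0,0,0],"hand": 1},{"delta_pos": [0,0,0],"delta_rot": [0,0,0],"hand": 1},{"delta_pos": [0,0,0],"delta_rot": [0,0,0],"hand": 1},{"delta_pos": [0,0,0],"delta_rot": [0,0,0],"hand": 1},{"delta_pos": [0,0,0],"delta_rot": [0,0,0],"hand": 1},{"delta_pos": [0,0,0],"delta_rot": [0,0,0],"hand": 1},{"delta_pos": [0,0,0],"delta_rot": [0,0,0],"hand": 1},{"delta_pos": [0,0,0],"delta_rot": [0,0,0],"hand": 1}], force=5)

```text
t: 16.85
eef_pos: [0.4345, -0.2752, 0.1025]
ee_rot: [-3.139, 0.053, -3.106]
force: [-0.9, 0.9, 5.7]
width: 0.0219
```

```bash
python3 - <<'E'
from h import *
s=get_state();print(s['t'],s['eef_pos'],s['force'])
w=grab_frame("wrist");cv2.imwrite("pics/w9.png",w)
b=grab_frame("side")
g=np.clip(cv2.resize(b[200:320,225:345],None,fx=5,fy=5,interpolation=cv2.INTER_CUBIC).astype(int)*2,0,255).astype(np.uint8);cv2.imwrite("pics/s9c.png",g)
g=np.clip(cv2.resize(w[155:230,200:320],None,fx=6,fy=6,interpolation=cv2.INTER_CUBIC).astype(int)*3,0,255).astype(np.uint8);cv2.imwrite("pics/w9c.png",g)
E
```

```text
16.85 [ 0.4344534  -0.2751761   0.10251417] [-0.93936676  0.89351728  5.66758124]
```

View pics/s9c.png

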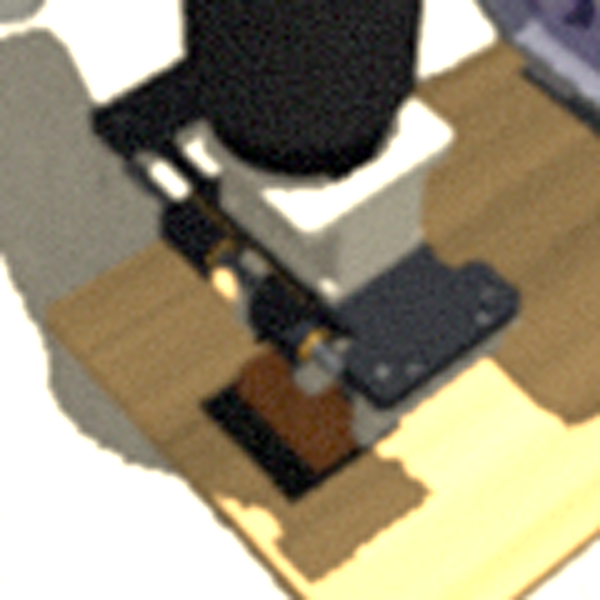

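View pics/w9c.png

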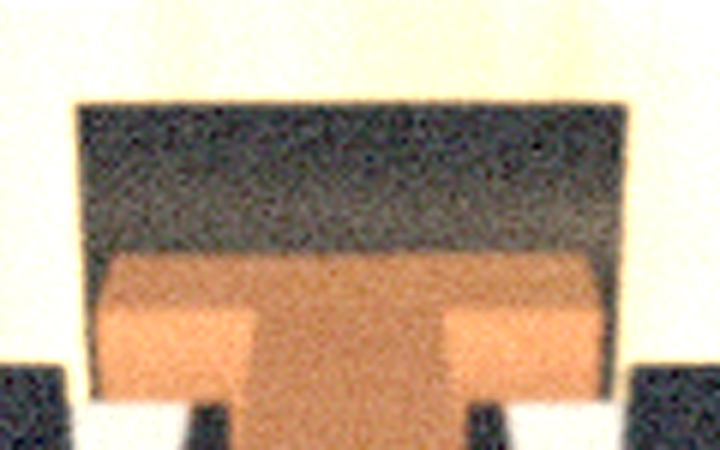

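The sole is on the pad with about 5.7 N, and the foot looks square on the pad in both views. I'll ease the load off and open gently.

Request:
move_arm(rows=[{"delta_pos": [0,0,0.1],"delta_rot": [0,0,0],"hand": 1},{"delta_pos": [0,0,0.05],"delta_rot": [0,0,0],"hand": 1},{"delta_pos": [0,0,0],"delta_rot": [0,0,0],"hand": 2.3},{"delta_pos": [0,0,0],"delta_rot": [0,0,0],"hand": 2.5},{"delta_pos": [0,0,0],"delta_rot": [0,0,0],"hand": 3},{"delta_pos": [0,0,0],"delta_rot": [0,0,0],"hand": 4},{"delta_pos": [0,0,0],"delta_rot": [0,0,0],"hand": 4.8},{"delta_pos": [0,0,0],"delta_rot": [0,0,0],"hand": 5},{"delta_pos": [0,0,0],"delta_rot": [0,0,0],"hand": 5},{"delta_pos": [0,0,0],"delta_rot": [0,0,0],"hand": 5}])

```text
t: 17.95
eef_pos: [0.4337, -0.275, 0.1034]
ee_rot: [-3.14, 0.052, -3.106]
force: [-0.0, 0.5, 0.5]
width: 0.0495
```

```bash
python3 - <<'E'
from h import *
s=get_state();print(s['t'],s['eef_pos'],s['force'],s['width'])
w=grab_frame("wrist");cv2.imwrite("pics/w10.png",w)
b=grab_frame("side")
g=np.clip(cv2.resize(b[200:320,225:345],None,fx=5,fy=5,interpolation=cv2.INTER_CUBIC).astype(int)*2,0,255).astype(np.uint8);cv2.imwrite("pics/s10c.png",g)
E
```

```text
17.95 [ 0.43365371 -0.27498231  0.10342079] [-0.04598053  0.53821621  0.49194265] 0.04945171396636829
```

View pics/s10c.png

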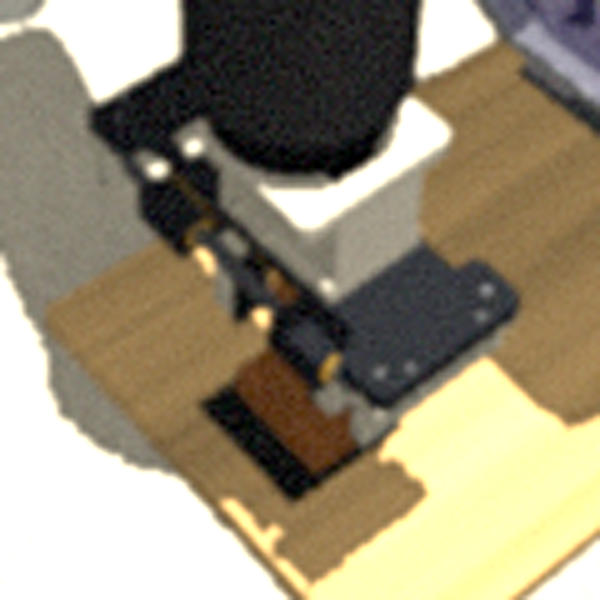

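View pics/w10.png

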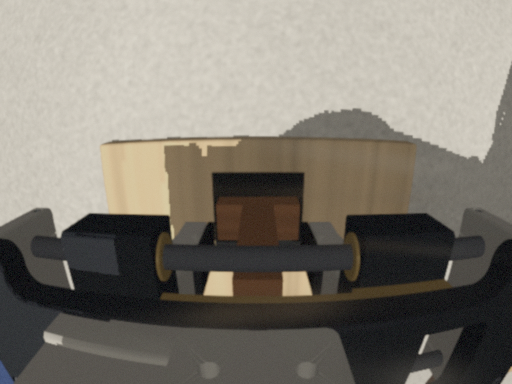

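Released. I'll withdraw straight up.

Request:
move_arm(rows=[{"delta_pos": [0,0,0.8],"delta_rot": [0,0,0],"hand": 5},{"delta_pos": [0,0,1.5],"delta_rot": [0,0,0],"hand": 5},{"delta_pos": [0,0,2],"delta_rot": [0,0,0],"hand": 5},{"delta_pos": [0,0,3],"delta_rot": [0,0,0],"hand": 5},{"delta_pos": [0,0,4],"delta_rot": [0,0,0],"hand": 5},{"delta_pos": [0,0,4],"delta_rot": [0,0,0],"hand": 5},{"delta_pos": [0,0,4],"delta_rot": [0,0,0],"hand": 5},{"delta_pos": [0,0,4],"delta_rot": [0,0,0],"hand": 5},{"delta_pos": [0,0,4],"delta_rot": [0,0,0],"hand": 5},{"delta_pos": [0,0,3],"delta_rot": [0,0,0],"hand": 5}])

```text
t: 19.05
eef_pos: [0.4334, -0.2752, 0.4101]
ee_rot: [-3.138, 0.055, -3.106]
force: [0.6, -0.3, -0.5]
width: 0.05
```

```bash
python3 - <<'E'
from h import *
s=get_state();print(s['t'],s['eef_pos'],s['ee_rot'],s['q'])
b=grab_frame("side");cv2.imwrite("pics/s11.png",b);a=grab_frame("scene");cv2.imwrite("pics/a11.png",a)
g=np.clip(cv2.resize(b[190:320,225:415],None,fx=4,fy=4,interpolation=cv2.INTER_CUBIC).astype(int)*2,0,255).astype(np.uint8);cv2.imwrite("pics/s11c.png",g)
E
```

```text
19.05 [ 0.43335969 -0.27515206  0.41011787] [-3.13840882  0.05529267 -3.10593948] [-0.18970002 -0.00708163 -0.07830032 -0.0093193  -1.44497527 -1.34461417]
```

View pics/s11c.png

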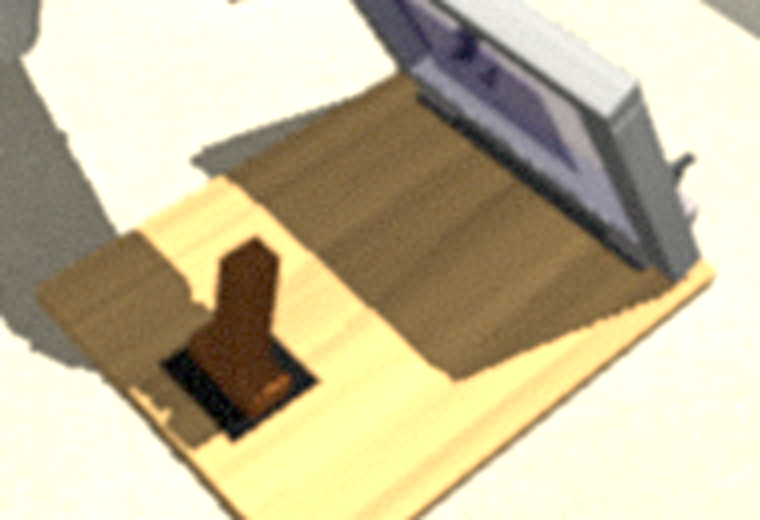

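View pics/s11.png

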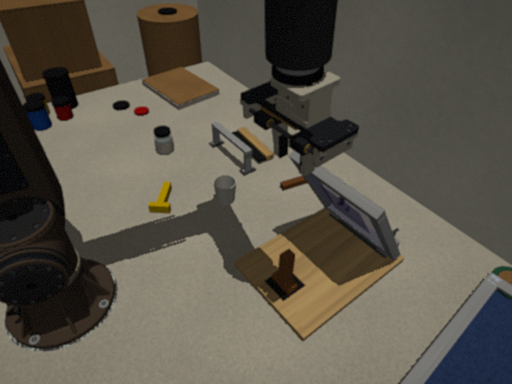

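View pics/a11.png

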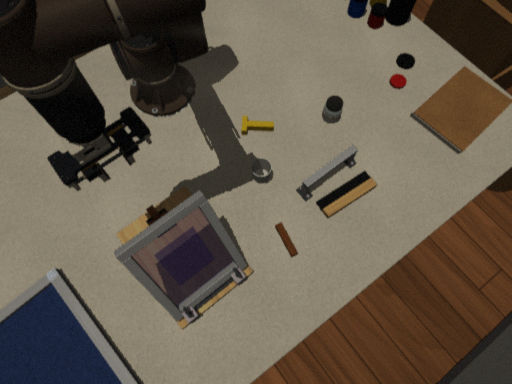

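```bash
python3 - <<'E'
from h import *
f=lambda p:(225+p[0]/4-.4,190+p[1]/4-.4)
print("head verts",[onz("side",f(p),.13)[:2].round(4) for p in((222,248),(257,236),(278,262),(243,276))])
print("sole verts near",[onz("side",f(p),.02)[:2].round(4) for p in((188,355),(248,418),(293,390))])
# screen angle: upper corners of the bar (front face edges)
C=lambda p:(110+p[0]/4-.38,180+p[1]/4-.38); E4=lambda p:(230+p[0]/4-.38,145+p[1]/4-.38)
a=cv2.imread("pics/a11.png");crop(a,110,180,260,330,4,"a11c.png")
b=cv2.imread("pics/s11.png");crop(b,230,145,410,280,4,"s11d.png")
for th in(.95,1.0,1.05,1.1,1.15,1.2):
    for r,n in((.3025,'front'),):
        H=np.array([.7185,-.268,.034]);yw=.026
        X=np.array([np.cos(yw),np.sin(yw),0]);Y=np.array([-X[1],X[0],0]);Z=np.array([0,0,1.])
        ax=-(np.cos(th)*X-np.sin(th)*Z);nz=np.sin(th)*X+np.cos(th)*Z
        print(th,[ (proj(c,H+ax*r+nz*.0125*k+Y*.125*j)).round(1) for c in("side","scene") for k in(1,-1) for j in(1,-1)])
E
```

```text
head verts [array([ 0.4371, -0.2605]), array([ 0.4585, -0.2651]), array([ 0.4562, -0.2862]), array([ 0.4342, -0.2825])]
sole verts near [array([ 0.4293, -0.2469]), array([ 0.4309, -0.3026]), array([ 0.4651, -0.3033])]
0.95 [array([291.7, 152.5]), array([379.8, 215.8]), array([284.4, 160.9]), array([371. , 225.9]), array([200.9, 191.7]), array([113.4, 253.4]), array([197.1, 188. ]), array([111.2, 248.2])]
1.0 [array([296.2, 147.6]), array([385.2, 209.9]), array([288.8, 155.7]), array([376.3, 219.7]), array([203.5, 194.2]), array([115. , 256.9]), array([199.3, 190.1]), array([112.4, 251.2])]
1.05 [array([300.8, 142.9]), array([390.6, 204.2]), array([293.2, 150.8]), array([381.7, 213.7]), array([206.2, 197.1]), array([116.8, 260.7]), array([201.8, 192.5]), array([113.9, 254.6])]
1.1 [array([305.6, 138.5]), array([396. , 198.7]), array([297.8, 146. ]), array([387.1, 207.9]), array([209.1, 200.2]), array([118.9, 264.8]), array([204.4, 195.2]), array([115.6, 258.2])]
1.15 [array([310.3, 134.3]), array([401.4, 193.4]), array([302.5, 141.4]), array([392.5, 202.2]), array([212.2, 203.6]), array([121.2, 269.2]), array([207.2, 198.2]), array([117.5, 262.1])]
1.2 [array([315.1, 130.3]), array([406.8, 188.3]), array([307.2, 137. ]), array([397.9, 196.8]), array([215.5, 207.3]), array([123.7, 273.8]), array([210.2, 201.4]), array([119.7, 266.3])]
```

View pics/a11c.png

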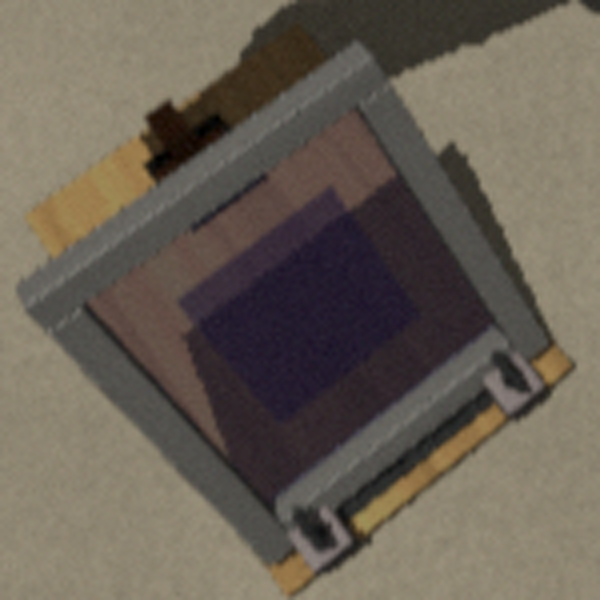

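View pics/s11d.png

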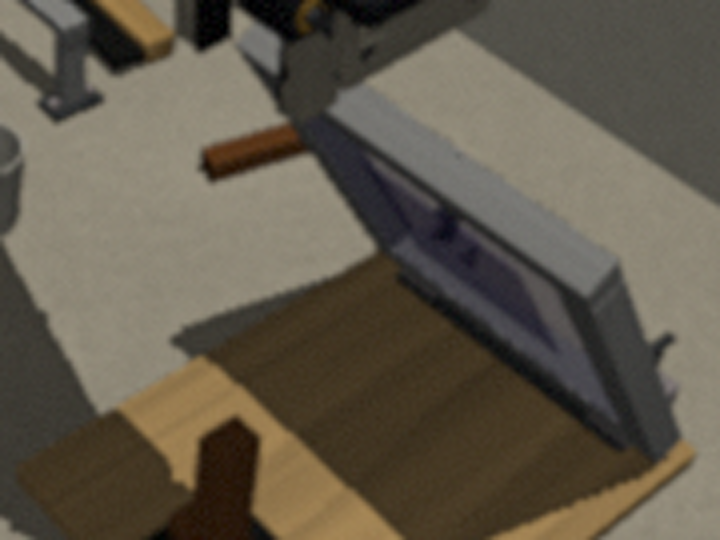

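The prop stands upright on the pad. The side view puts its head at (0.4465, -0.274) and its sole at about (0.446, -0.275). The screen is at about 1.0 rad. Next I'll go over and behind the front bar with closed fingers.

Request:
move_arm(rows=[{"delta_pos": [2,0,0],"delta_rot": [0,1.5,0],"hand": 0},{"delta_pos": [4,0,0],"delta_rot": [0,1.5,0],"hand": 0},{"delta_pos": [4,0,0],"delta_rot": [0,0,0],"hand": 0},{"delta_pos": [4,0,0],"delta_rot": [0,0,0],"hand": 0},{"delta_pos": [3.7,0.2,0],"delta_rot": [0,0,0],"hand": 0},{"delta_pos": [1,0,0],"delta_rot": [0,0,0],"hand": 0},{"delta_pos": [0,0,-2],"delta_rot": [0,0,0],"hand": 0},{"delta_pos": [0,0,-4],"delta_rot": [0,0,0],"hand": 0},{"delta_pos": [0,0,-4],"delta_rot": [0,0,0],"hand": 0},{"delta_pos": [0,0,-2],"delta_rot": [0,0,0],"hand": 0}], force=20)

```text
t: 20.15
eef_pos: [0.6187, -0.2723, 0.2825]
ee_rot: [3.14, -0.004, -3.106]
force: [-0.2, 0.1, -0.3]
width: 0.0008
```

```bash
python3 - <<'E'
from h import *
s=get_state();print(s['t'],s['eef_pos'],s['ee_rot'],s['force'],s['width'])
b=grab_frame("side");crop(b,230,80,430,280,3,"s12.png");cv2.imwrite("pics/w12.png",grab_frame("wrist"))
E
```

```text
20.15 [ 0.61869559 -0.272325    0.28253872] [ 3.13954271 -0.00449688 -3.10648987] [-0.21696615  0.09870787 -0.25684223] 0.0008394213400033312
```

View pics/s12.png

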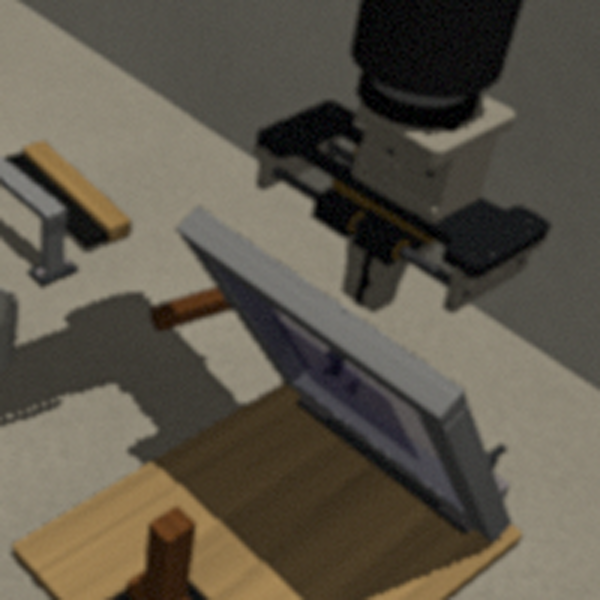

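View pics/w12.png

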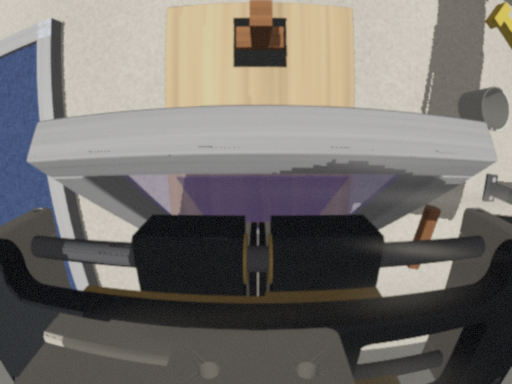

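The wrist view shows the bar ahead of the fingers and the prop's head beyond it. The fingertips are behind and over the bar. I'll raise the tips to the bar's mid-height and then pull gently towards the robot.

Request:
move_arm(rows=[{"delta_pos": [-0.5,0,1.2],"delta_rot": [0,0,0],"hand": 0},{"delta_pos": [-1,0,1.2],"delta_rot": [0,0,0],"hand": 0},{"delta_pos": [-1,0,0],"delta_rot": [0,0,0],"hand": 0},{"delta_pos": [-0.5,0,0],"delta_rot": [0,0,0],"hand": 0},{"delta_pos": [-0.3,0,0],"delta_rot": [0,0,0],"hand": 0},{"delta_pos": [-0.3,0,0],"delta_rot": [0,0,0],"hand": 0},{"delta_pos": [-0.3,0,0],"delta_rot": [0,0,0],"hand": 0},{"delta_pos": [-0.2,0,-0.1],"delta_rot": [0,0,0],"hand": 0},{"delta_pos": [-0.2,0,-0.1],"delta_rot": [0,0,0],"hand": 0},{"delta_pos": [-0.2,0,-0.1],"delta_rot": [0,0,0],"hand": 0}])

```text
t: 21.25
eef_pos: [0.576, -0.273, 0.3073]
ee_rot: [-3.141, 0.0, -3.106]
force: [2.3, -0.4, 0.0]
width: 0.0003
```

Request:
move_arm(rows=[{"delta_pos": [-0.2,0,-0.2],"delta_rot": [0,0,0],"hand": 0},{"delta_pos": [-0.2,0,-0.2],"delta_rot": [0,0,0],"hand": 0},{"delta_pos": [-0.2,0,-0.2],"delta_rot": [0,0,0],"hand": 0},{"delta_pos": [-0.2,0,-0.2],"delta_rot": [0,0,0],"hand": 0},{"delta_pos": [-0.2,0,-0.2],"delta_rot": [0,0,0],"hand": 0},{"delta_pos": [-0.2,0,-0.2],"delta_rot": [0,0,0],"hand": 0},{"delta_pos": [-0.2,0,-0.2],"delta_rot": [0,0,0],"hand": 0},{"delta_pos": [-0.2,0,-0.2],"delta_rot": [0,0,0],"hand": 0},{"delta_pos": [-0.2,0,-0.2],"delta_rot": [0,0,0],"hand": 0},{"delta_pos": [-0.2,0,-0.2],"delta_rot": [0,0,0],"hand": 0}])

```text
t: 22.25
eef_pos: [0.5555, -0.273, 0.2872]
ee_rot: [3.142, -0.0, -3.106]
force: [0.2, -0.3, 1.6]
width: 0.0002
```

```bash
python3 - <<'E'
from h import *
s=get_state();print(s['t'],s['eef_pos'],s['force'],s['width'])
b=grab_frame("side");crop(b,230,80,430,280,3,"s13.png")
E
```

```text
22.25 [ 0.55548021 -0.27298743  0.28720586] [ 0.18775017 -0.30295792  1.64528801] 0.00024273840295282583
```

View pics/s13.png

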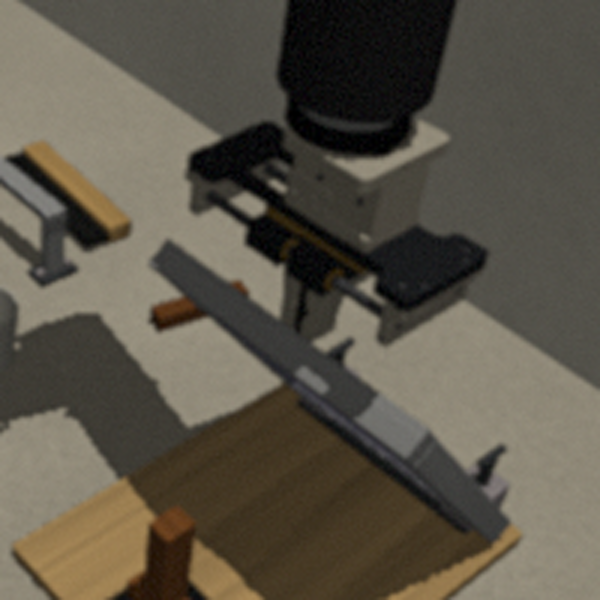

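The screen is following, at about 0.87 rad. I'll keep pulling along the arc.

Request:
move_arm(rows=[{"delta_pos": [-0.2,0,-0.2],"delta_rot": [0,0,0],"hand": 0},{"delta_pos": [-0.2,0,-0.2],"delta_rot": [0,0,0],"hand": 0},{"delta_pos": [-0.2,0,-0.2],"delta_rot": [0,0,0],"hand": 0},{"delta_pos": [-0.2,0,-0.2],"delta_rot": [0,0,0],"hand": 0},{"delta_pos": [-0.2,0,-0.2],"delta_rot": [0,0,0],"hand": 0},{"delta_pos": [-0.2,0,-0.2],"delta_rot": [0,0,0],"hand": 0},{"delta_pos": [-0.2,0,-0.2],"delta_rot": [0,0,0],"hand": 0},{"delta_pos": [-0.2,0,-0.2],"delta_rot": [0,0,0],"hand": 0},{"delta_pos": [-0.2,0,-0.2],"delta_rot": [0,0,0],"hand": 0},{"delta_pos": [-0.2,0,-0.2],"delta_rot": [0,0,0],"hand": 0}])

```text
t: 23.3
eef_pos: [0.5355, -0.273, 0.2672]
ee_rot: [3.142, -0.0, -3.106]
force: [0.0, -0.7, 0.9]
width: 0.0005
```

Request:
move_arm(rows=[{"delta_pos": [-0.2,0,-0.2],"delta_rot": [0,0,0],"hand": 0},{"delta_pos": [-0.2,0,-0.2],"delta_rot": [0,0,0],"hand": 0},{"delta_pos": [-0.2,0,-0.2],"delta_rot": [0,0,0],"hand": 0},{"delta_pos": [-0.2,0,-0.2],"delta_rot": [0,0,0],"hand": 0},{"delta_pos": [-0.2,0,-0.2],"delta_rot": [0,0,0],"hand": 0},{"delta_pos": [-0.2,0,-0.2],"delta_rot": [0,0,0],"hand": 0},{"delta_pos": [-0.2,0,-0.2],"delta_rot": [0,0,0],"hand": 0},{"delta_pos": [-0.2,0,-0.2],"delta_rot": [0,0,0],"hand": 0},{"delta_pos": [-0.2,0,-0.2],"delta_rot": [0,0,0],"hand": 0},{"delta_pos": [-0.2,0,-0.2],"delta_rot": [0,0,0],"hand": 0}])

```text
t: 24.3
eef_pos: [0.5155, -0.2729, 0.2472]
ee_rot: [3.142, -0.0, -3.106]
force: [1.1, 0.2, 0.5]
width: 0.0009
```

```bash
python3 - <<'E'
from h import *
s=get_state();print(s['t'],s['eef_pos'],s['force'],s['width'])
b=grab_frame("side");crop(b,230,80,430,280,3,"s14.png");cv2.imwrite("pics/w14.png",grab_frame("wrist"))
E
```

```text
24.3 [ 0.51550548 -0.27293392  0.24719799] [1.07317756 0.17876423 0.50029949] 0.0008511471816574317
```

View pics/s14.png

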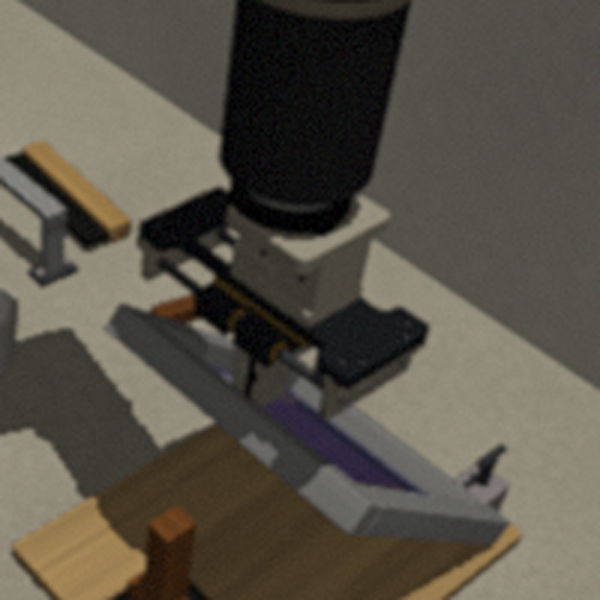

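View pics/w14.png

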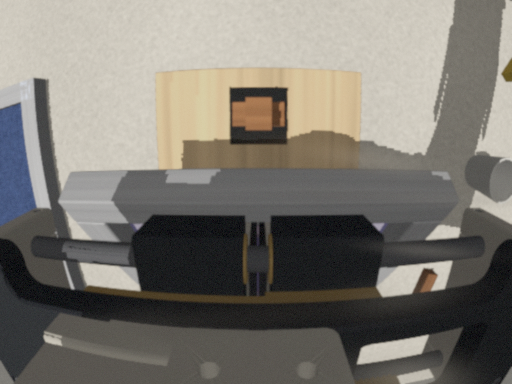

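The screen is at about 0.68 rad and should now sink by itself. I'll lift the fingers clear and watch its rate.

Request:
move_arm(rows=[{"delta_pos": [0,0,1],"delta_rot": [0,0,0],"hand": 0},{"delta_pos": [0,0,2],"delta_rot": [0,0,0],"hand": 0},{"delta_pos": [0,0,3],"delta_rot": [0,0,0],"hand": 0},{"delta_pos": [0,0,3],"delta_rot": [0,0,0],"hand": 0},{"delta_pos": [0,0,0],"delta_rot": [0,0,0],"hand": 0},{"delta_pos": [0,0,0],"delta_rot": [0,0,0],"hand": 0},{"delta_pos": [0,0,0],"delta_rot": [0,0,0],"hand": 0},{"delta_pos": [0,0,0],"delta_rot": [0,0,0],"hand": 0},{"delta_pos": [0,0,0],"delta_rot": [0,0,0],"hand": 0},{"delta_pos": [0,0,0],"delta_rot": [0,0,0],"hand": 0}])

```text
t: 25.4
eef_pos: [0.5156, -0.273, 0.3369]
ee_rot: [3.141, -0.001, -3.106]
force: [-0.0, 0.1, 1.3]
width: 0.0004
```

```bash
python3 - <<'E'
from h import *
s=get_state();print(s['t'],s['eef_pos'],s['force'],s['width'])
b=grab_frame("side");crop(b,230,80,430,280,3,"s15.png")
E
```

```text
25.4 [ 0.51558064 -0.27297005  0.33693695] [-0.0345883   0.10018509  1.29369259] 0.0004405079131728662
```

View pics/s15.png

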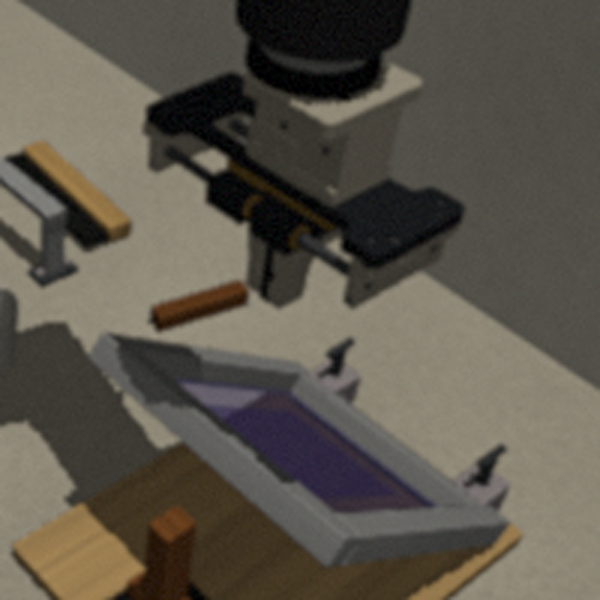

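It sinks slowly by itself, to about 0.58 rad now, and nothing is touching it. I'll wait for it to reach the prop.

Request:
move_arm(rows=[{"delta_pos": [0,0,2],"delta_rot": [0,0,0],"hand": 0},{"delta_pos": [0,0,2],"delta_rot": [0,0,0],"hand": 0},{"delta_pos": [0,0,0],"delta_rot": [0,0,0],"hand": 0},{"delta_pos": [0,0,0],"delta_rot": [0,0,0],"hand": 0},{"delta_pos": [0,0,0],"delta_rot": [0,0,0],"hand": 0},{"delta_pos": [0,0,0],"delta_rot": [0,0,0],"hand": 0},{"delta_pos": [0,0,0],"delta_rot": [0,0,0],"hand": 0},{"delta_pos": [0,0,0],"delta_rot": [0,0,0],"hand": 0},{"delta_pos": [0,0,0],"delta_rot": [0,0,0],"hand": 0},{"delta_pos": [0,0,0],"delta_rot": [0,0,0],"hand": 0}])

```text
t: 26.45
eef_pos: [0.5157, -0.273, 0.3774]
ee_rot: [3.142, -0.0, -3.106]
force: [-0.2, 0.5, -0.4]
width: 0.0007
```

Request:
move_arm(rows=[{"delta_pos": [0,0,0],"delta_rot": [0,0,0],"hand": 0},{"delta_pos": [0,0,0],"delta_rot": [0,0,0],"hand": 0},{"delta_pos": [0,0,0],"delta_rot": [0,0,0],"hand": 0},{"delta_pos": [0,0,0],"delta_rot": [0,0,0],"hand": 0},{"delta_pos": [0,0,0],"delta_rot": [0,0,0],"hand": 0},{"delta_pos": [0,0,0],"delta_rot": [0,0,0],"hand": 0},{"delta_pos": [0,0,0],"delta_rot": [0,0,0],"hand": 0},{"delta_pos": [0,0,0],"delta_rot": [0,0,0],"hand": 0},{"delta_pos": [0,0,0],"delta_rot": [0,0,0],"hand": 0},{"delta_pos": [0,0,0],"delta_rot": [0,0,0],"hand": 0}])

```text
t: 27.45
eef_pos: [0.5157, -0.273, 0.3774]
ee_rot: [3.142, 0.0, -3.106]
force: [-0.6, -0.2, -0.6]
width: 0.0004
```

Request:
move_arm(rows=[{"delta_pos": [0,0,0],"delta_rot": [0,0,0],"hand": 0},{"delta_pos": [0,0,0],"delta_rot": [0,0,0],"hand": 0},{"delta_pos": [0,0,0],"delta_rot": [0,0,0],"hand": 0},{"delta_pos": [0,0,0],"delta_rot": [0,0,0],"hand": 0},{"delta_pos": [0,0,0],"delta_rot": [0,0,0],"hand": 0},{"delta_pos": [0,0,0],"delta_rot": [0,0,0],"hand": 0},{"delta_pos": [0,0,0],"delta_rot": [0,0,0],"hand": 0},{"delta_pos": [0,0,0],"delta_rot": [0,0,0],"hand": 0},{"delta_pos": [0,0,0],"delta_rot": [0,0,0],"hand": 0},{"delta_pos": [0,0,0],"delta_rot": [0,0,0],"hand": 0}])

```text
t: 28.45
eef_pos: [0.5157, -0.273, 0.3774]
ee_rot: [3.142, -0.0, -3.106]
force: [0.0, 0.1, -0.4]
width: 0.0003
```

```bash
python3 - <<'E'
from h import *
s=get_state();print(s['t'],s['eef_pos'])
b=grab_frame("side");cv2.imwrite("pics/s16f.png",b);crop(b,230,140,410,300,4,"s16.png")
E
```

```text
28.45 [ 0.51566967 -0.2729773   0.377425  ]
```

View pics/s16.png

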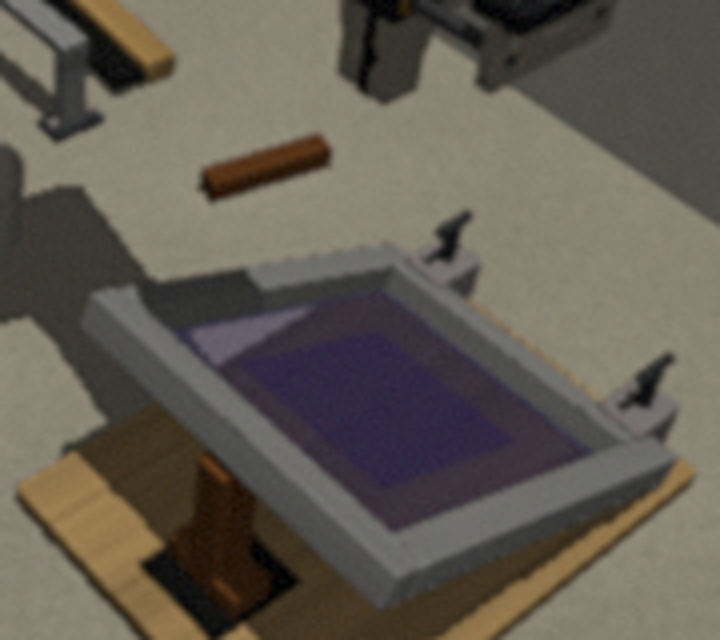

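The bar has come down on the prop, which still stands. I'll wait another second to confirm rest, estimate the screen angle, and check the bystanders.

Request:
move_arm(rows=[{"delta_pos": [0,0,0],"delta_rot": [0,0,0],"hand": 0},{"delta_pos": [0,0,0],"delta_rot": [0,0,0],"hand": 0},{"delta_pos": [0,0,0],"delta_rot": [0,0,0],"hand": 0},{"delta_pos": [0,0,0],"delta_rot": [0,0,0],"hand": 0},{"delta_pos": [0,0,0],"delta_rot": [0,0,0],"hand": 0},{"delta_pos": [0,0,0],"delta_rot": [0,0,0],"hand": 0},{"delta_pos": [0,0,0],"delta_rot": [0,0,0],"hand": 0},{"delta_pos": [0,0,0],"delta_rot": [0,0,0],"hand": 0},{"delta_pos": [0,0,0],"delta_rot": [0,0,0],"hand": 0},{"delta_pos": [0,0,0],"delta_rot": [0,0,0],"hand": 0}])

```text
t: 29.5
eef_pos: [0.5157, -0.273, 0.3774]
ee_rot: [-3.142, -0.0, -3.106]
force: [-0.4, -1.2, -0.3]
width: 0.0004
```

```bash
python3 - <<'E'
from h import *
s=get_state();print(s['t'])
b=grab_frame("side");p=cv2.imread("pics/s16f.png");crop(b,230,140,410,300,4,"s17.png");crop(b,255,240,305,305,9,"s17p.png")
d=cv2.absdiff(b,p)[180:300,235:410].max(2);print("diff max/mean",d.max(),d.mean())
cv2.imwrite("pics/a17.png",grab_frame("scene"))
H=np.array([.7185,-.268,.034]);yw=.026
X=np.array([np.cos(yw),np.sin(yw),0]);Y=np.array([-X[1],X[0],0]);Z=np.array([0,0,1.])
for th in(.35,.4,.45,.5):
    ax=-(np.cos(th)*X-np.sin(th)*Z);nz=np.sin(th)*X+np.cos(th)*Z
    print(th,[((proj("side",H+ax*.3025+nz*.0125*k+Y*.125*j)-[230,140]+.4)*4).round(0) for k in(1,-1) for j in(1,-1)])
E
```

```text
29.5
diff max/mean 16 2.3754761904761903
0.35 [array([ 85., 309.]), array([388., 598.]), array([ 74., 343.]), array([369., 634.])]
0.4 [array([ 94., 288.]), array([401., 576.]), array([ 80., 323.]), array([380., 613.])]
0.45 [array([103., 267.]), array([414., 553.]), array([ 88., 302.]), array([392., 591.])]
0.5 [array([114., 245.]), array([429., 529.]), array([ 97., 281.]), array([405., 568.])]
```

View pics/s17p.png

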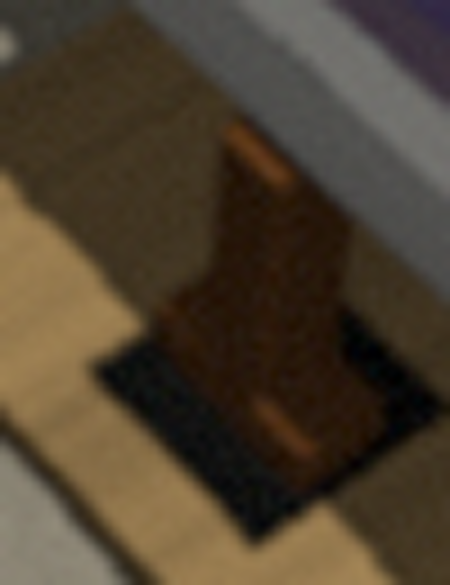

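View pics/a17.png

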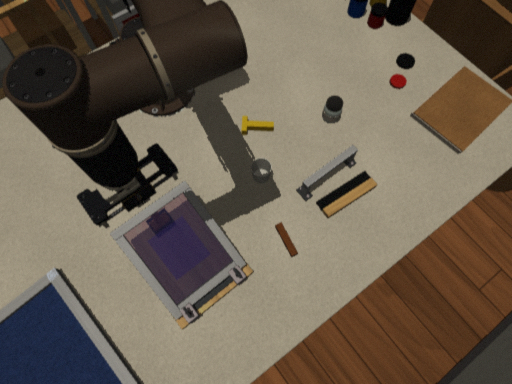

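The screen's corners match 0.40 rad, and two side frames a second apart differ only by noise. The prop is upright and square on the pad. The jar, tub, squeegee and stick are at their original pixels. Handing in.

```bash
python3 - <<'E'
from station import *
print(job_done(), get_state()['t'])
E
```

```text
the job is handed in; nothing more can be done
the job is handed in; nothing more can be done
```

The prop stands upright on the pad with the screen's front bar resting on it, and I handed the job in at about 29.5 s. No verdict came back.

**What I did:** I gripped the brown T by its shaft and levered its foot under the rail bar, so it pivoted upright in the fingers. I stood it on the pad and let go, then pulled the screen from about 1.0 to 0.68 rad. From there I let it sink slowly onto the prop with the gripper clear.

**Last checks:**
- **Screen:** it is at about 0.40 rad. Two side frames a second apart differ only by noise, so it looks at rest.
- **Prop:** before I lowered the screen, the head and sole were within about 2 mm of being in line, and the sole was about 3 mm from the pad's centre. Afterwards I checked it only by eye; it still looks upright and square on the pad.
- **Bystanders:** the ink jar, tub, squeegee and stick look unmoved in the final picture.

**What disagreed or was not seen:**
- **Slip in the grip:** near the end of the swing the prop slid about 12 mm sideways in the fingers. The side view then gave a 1–2° lean and the wrist view about 5°. I took out 3° with the tool, and the prop seated itself on release.
- **Rail contact:** I saw it only through the wrist force, about 3.5 N at roughly 20° and again later in the swing, just past 60°. At the pause near 45° the wrist force was only about 0.7 N, so I could not directly confirm contact within the judged 30 to 60° range.
- **Bar on prop:** I could not measure the force between the front bar and the prop, so that contact is judged from the pictures.

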